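# Sort the potting odds and ends on the balcony ledge

## Task

Tidy up after potting: put both terracotta pot feet in the white ceramic saucer, both brass hose couplings in the open aluminium tin, and the wooden dibber in the green tray. Set each thing down gently on the bottom of its container, not dropped, not stacked on another thing or propped on a rim, and leave the green misting bottle standing where it is.

Things in the scene. Friction and masses are not known exactly. Their poses are not given: they have to be found in the camera images.
- foot_a_center (a point): A terracotta-coloured pot foot: a small solid block 46 mm long (x) x 28 mm wide (y) x 26 mm high, lying flat on the ledge, with a low 2.5 mm ridge across the middle of its top; about 60 g. There are two alike. This point is its centre, 13 mm above its underside; z up.
- foot_b_center (a point): A terracotta-coloured pot foot: a small solid block 46 mm long (x) x 28 mm wide (y) x 26 mm high, lying flat on the ledge, with a low 2.5 mm ridge across the middle of its top; about 60 g. There are two alike. This point is its centre, 13 mm above its underside; z up.
- coupling_a_center (a point): A brass hose coupling: a solid round cylinder 30 mm in diameter, 34 mm high, standing upright, with a black rubber disc on top and a narrow groove round it half-way up; about 70 g. There are two alike. This point is on its axis, half-way up (17 mm above its underside); z up.
- coupling_b_center (a point): A brass hose coupling: a solid round cylinder 30 mm in diameter, 34 mm high, standing upright, with a black rubber disc on top and a narrow groove round it half-way up; about 70 g. There are two alike. This point is on its axis, half-way up (17 mm above its underside); z up.
- dibber_center (a point): A short wooden dibber lying on the ledge: a square-section wooden handle with rounded edges, 22 mm wide (y) and 22 mm high, 62 mm long, with a brass band and a tapered steel tip at its +x end, 90 mm long in all; about 50 g. This point is 11 mm above its underside, on the long axis, 6 mm from the middle of the wooden handle towards the tip; along x the dibber reaches from 37 mm behind it to 53 mm ahead of it. x points along it to the tip, z up.
- saucer: White ceramic plant saucer, round, fixed to the ledge: 164 mm across the rim, flat inner floor 132 mm across and 5 mm above the ledge, rim sloping up to 16 mm high, wall 4 mm. Origin: centre of its underside, at ledge height; z up.
- tin: Aluminium tin, fixed, open-topped: outside 135 mm (x) x 160 mm (y), walls 30 mm high and 3 mm thick, inner floor 3 mm above the ledge. Its hinged lid is folded right back and lies flat on the ledge behind it (on the tin's +x side, reaching to 205 mm from the tin's centre, 14 mm high, its upturned inside painted blue); the lid is not to be used. Origin: centre of the underside of the tin proper (without lid), at ledge height; z up.
- tray: Green painted steel tray, fixed, open-topped, empty: outside 135 mm (x) x 160 mm (y), walls 24 mm high and 3 mm thick, inner floor 3 mm above the ledge. Origin: centre of its underside, at ledge height; z up.
- mister: Green plastic misting bottle with a white trigger head, standing loose among the small things: body 56 mm in diameter, 146 mm tall in all, head reaching 45 mm from the axis on the -x side. Not to be moved or knocked over. Origin: centre of its underside; z up.
There are look-alikes about, which are no part of the job. Leave any blue look-alike of the part that bears coupling_a_center alone. What is shaped like the part that bears coupling_b_center but blue or pink is not meant.

How it is judged (in metres and radians):
At the end, for the whole second after the job is handed in: All five released and at rest: both feet in the saucer (centre within 58 mm of its centre, under 34 mm high), both couplings in the tin (within 55 mm in its x, 67 mm in y, under 33 mm), the dibber point in the tray (within 58 mm in x, 70 mm in y, under 26 mm) (horizontal distance between each of foot_a_center, foot_b_center and saucer below 0.058 m and height (world z) of each of foot_a_center, foot_b_center below 0.034 m and x of coupling_a_center in the frame of tin between -0.055 and 0.055 m and y of coupling_a_center in the frame of tin between -0.067 and 0.067 m and z of each of coupling_a_center, coupling_b_center in the frame of tin below 0.033 m and x of coupling_b_center in the frame of tin between -0.055 and 0.055 m and y of coupling_b_center in the frame of tin between -0.067 and 0.067 m and x of dibber_center in the frame of tray between -0.058 and 0.058 m and y of dibber_center in the frame of tray between -0.07 and 0.07 m and z of dibber_center in the frame of tray below 0.026 m and linear speed of each of foot_a, coupling_a, foot_b, dibber, coupling_b below 0.02 m/s and angular speed of each of foot_a, coupling_a, foot_b, dibber, coupling_b below 0.3 rad/s); the robot touches nothing.
It fails at once if the misting bottle is shifted by more than 25 mm or tipped by more than 0.35 rad (distance of mister from where it was at the start of the episode above 0.025 m or angle between mister's own z axis and vertical above 0.35 rad).
It fails at once if one of the five things is dropped or thrown (moves faster than 0.85 m/s out of the gripper, a fall of about 4 cm) ((linear speed of foot_a above 0.85 m/s and contact force between foot_a and the fingers below 0.05 N) or (linear speed of coupling_a above 0.85 m/s and contact force between coupling_a and the fingers below 0.05 N) or (linear speed of foot_b above 0.85 m/s and contact force between foot_b and the fingers below 0.05 N) or (linear speed of dibber above 0.85 m/s and contact force between dibber and the fingers below 0.05 N) or (linear speed of coupling_b above 0.85 m/s and contact force between coupling_b and the fingers below 0.05 N)).
It also fails if it takes over 128 s, if anything falls off the work surface, if the arm or the gripper's body presses on something with over 40 N, if the wrist force passes 120 N, or if a joint passes its speed limit or range.

## Robot

A 6-joint arm with a two-finger parallel gripper is mounted at the origin on the work surface. World frame = base frame: x ahead of the robot, y to its left, z up, the work surface at z = 0. Lengths are in mm, angles in rad, forces in N, time in s.
With the tool pointing down it reaches from about 350 to 975 mm from the base axis. Payload 7.1 kg.
Tool frame: the origin (TCP) lies on the centre line of the jaws, within the pads' length; the fingertips stand 25 mm ahead of it and the grasp point (between the pads) lies 6 mm ahead of it (ctrl.nose_length is the distance from the TCP to the fingertips, in mm); x points along the fingers, y is the direction in which the jaws open and shut, and the axes are right-handed (so a half turn about x gives the same grasp; the last joint's range is limited). The gripper opens to 88 mm and grips with 3 to 60 N. Pads are 20 mm wide; open, the fingers measure 115 mm over their backs; the gripper's body (75 mm by 178 mm) begins 61 mm behind the grasp point.
Start: joints at [-1.138, 0.423, 1.63, -0, 1.089, -0.019], TCP at [272.88, -562.264, 247.675] pointing down, gripper open.
Joint ranges: [-3, 3], [-0.9, 2.11], [0.09, 2.58], [-1.31, 4.45], [0.11, 2.69], [-2.54, 2.54]. Speed limits (rad/s): [2.39, 2.39, 3.01, 3.14, 3.14, 3.14].

## Interface

Orientations are given as a rotation vector (axis times angle).
In Python, from workcell import ctrl gives the robot as it stands.
- The arm moves only by the tool arm_command, never from a script. Its argument "deltas" is a list of rows, each a list of 4 numbers: the shift along the tool's x, y, z in m, then the turn about the tool's x in rad. In form: [[tx, ty, tz, yaw], ...]. A call has 1 to 10 rows; each row shifts and turns the pose as measured when the row begins, along the tool's axes as they then stand; what a row does not reach is not made up. A row lasts 1/10 s, in which the tool goes at most 50 mm and 8.59 degrees, less where a joint would pass 70% of its speed; a pose out of reach is approached as far as the arm can. A call is refused whole if a number of a shift passes 0.05 or a number of a turn 0.15, either way. A call with a gripper value outside its range is refused whole. "hand" is the finger opening in m, from 0 to 0.0878, set as the call begins (left out, the last holds). The fingers move at their own pace and stop on an object; the grip force is fixed at half the most. Time passes only in rows, so rows that do not move let the fingers close. It gives the time, the measured TCP pose, the force and the opening at its end, in the units of the state.
- ctrl.get_obs(): the state, without advancing time (a new reading comes with each control period).
- ctrl.get_image(name): name is "scene" or "side" or "wrist"; returns the picture (480x640x3 uint8, red, green, blue); there is no depth.
- ctrl.get_calibration(name): a dict with "fx", "fy", "cx", "cy" (pixels), "dist" ([k1, k2, p1, p2, k3] as OpenCV has them; the pictures are not rectified), "R" (3x3) and "t" (3): a world point X has camera coordinates R X + t. Camera axes: x right, y down, z forward; pixel columns grow to the right and rows downward; lengths in mm; the calibration is good to about 2 mm. A picture is of the moment at which its call begins: read the wrist's pose just before it. get_calibration takes no time and is no camera call; for the wrist camera it gives the pose at the moment of the call.
- ctrl.close_job(): hands the job in, once; it reports no verdict.
The state is a dict: "t": time; "qpos": joint angles; "qvel": joint speeds; "joint_torque": joint torques, N m; "ee_pos": TCP position; "orientation": TCP orientation; "ft_force": force on the tool from outside, world axes, zero at the start; "moment": the same for the moment, N m; "width": finger opening in mm.
Only numpy, scipy, OpenCV 4.12 (cv2) and the standard library are available. Lean on these libraries where they do the work, as an engineer would, in place of code of your own. Each camera call takes 0.05 s, during which the arm holds its last target.

## Working session

There is one attempt and no reset: what is moved stays moved. The work goes in short steps, Python scripts to look and compute and a tool call to move; the robot and the scene stay as the last step left them, time stands still between calls to the robot, and variables do not carry over. Pictures are saved under pics/ and viewed, and the job is handed in when it is done.

Besides the shell and the picture viewer there is one more tool, called by a JSON object that holds its "name" and its "arguments", one argument or row to a line. arm_command: Moves the arm, as the interface text tells. Its arguments: {"type":"object","properties":{"deltas":{"type":"array","items":{"type":"array","items":{"type":"number"}}},"hand":{"type":"number"}},"required":["deltas"]}

```bash
mkdir -p pics; python3 - <<'E'
from workcell import ctrl
import cv2
o=ctrl.get_obs();print(o)
for n in ["scene","side","wrist"]:
    im=ctrl.get_image(n);cv2.imwrite(f"pics/{n}0.png",im[:,:,::-1])
    c=ctrl.get_calibration(n);print(n,c)
E
```

```text
{'t': 0.0, 'qpos': array([-1.13797391e+00,  4.23817964e-01,  1.63072068e+00, -2.81600879e-05,
        1.08860309e+00, -1.90050860e-02]), 'qvel': array([-0.00081295, -0.00030019,  0.00018897, -0.00051662, -0.00078617,
        0.00061061]), 'joint_torque': array([-5.06519882e-04, -5.44629729e+01, -2.73665965e+01,  6.43126317e-02,
        2.28281307e-02, -1.08506595e-04]), 'ee_pos': array([ 272.66949513, -561.78608271,  246.9039034 ]), 'orientation': array([ 1.97087137,  0.45460074, -1.9715644 ]), 'ft_force': array([-0.57481501,  1.04871127, -0.33219695]), 'moment': array([ 0.01944531, -0.02917107, -0.03929261]), 'width': 87.80293730368284}
scene {'fx': 535.0356497611058, 'fy': 535.0356497611058, 'cx': 319.833633974753, 'cy': 237.0285048463135, 'dist': array([-0.05806964,  0.        ,  0.        ,  0.        ,  0.        ]), 'R': array([[ 0.42921117,  0.90310205, -0.01358126],
       [ 0.48690283, -0.24401941, -0.83867763],
       [-0.76072558,  0.35335705, -0.5444588 ]]), 't': array([-207.44304704, -207.00913216, 1608.86406139])}
side {'fx': 469.6263022046633, 'fy': 469.6263022046633, 'cx': 318.8085100709821, 'cy': 243.07894951891555, 'dist': array([-0.09149592,  0.        ,  0.        ,  0.        ,  0.        ]), 'R': array([[-0.99545364, -0.0950027 , -0.00682139],
       [-0.05872101,  0.66852032, -0.74137199],
       [ 0.07499258, -0.73760089, -0.67105964]]), 't': array([480.70239644,  43.86905979, 776.94619951])}
wrist {'fx': 361.88375825836516, 'fy': 361.88375825836516, 'cx': 318.7575373290598, 'cy': 236.0177271305007, 'dist': array([-0.06190114,  0.        ,  0.        ,  0.        ,  0.        ]), 'R': array([[ 0.43719495, -0.89936581, -0.0013088 ],
       [-0.86858848, -0.42261019,  0.25875605],
       [-0.23326945, -0.11199003, -0.96594182]]), 't': array([-623.88378937,  -31.43212103,  388.97013768])}
```

View pics/scene0.png

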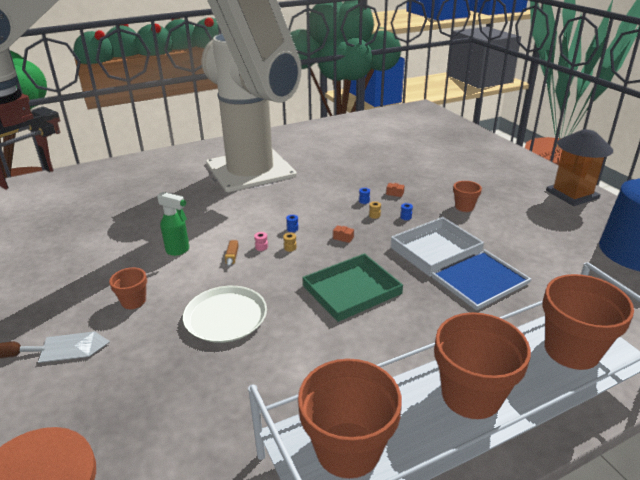

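View pics/side0.png

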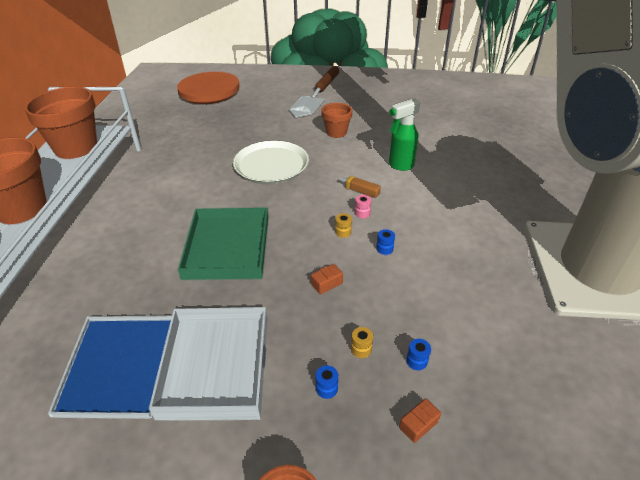

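View pics/wrist0.png

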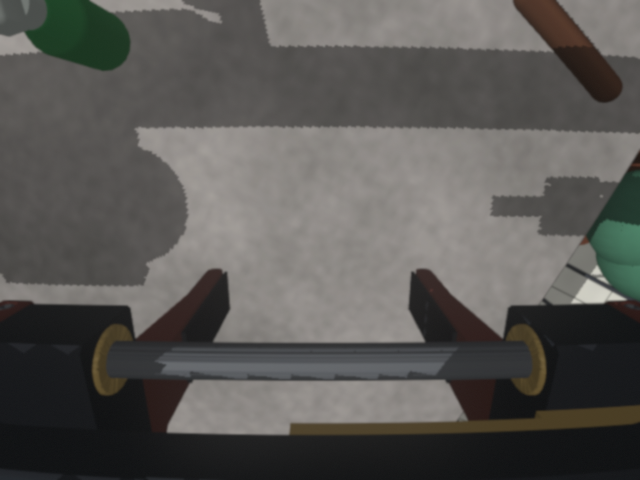

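```bash
cat > h.py <<'E'
import numpy as np,cv2
from workcell import ctrl
def ray(c,u,v):
    K=np.array([[c['fx'],0,c['cx']],[0,c['fy'],c['cy']],[0,0,1.]])
    p=cv2.undistortPoints(np.array([[[u,v]]],float),K,np.array(c['dist'],float))[0,0]
    d=c['R'].T@np.array([p[0],p[1],1.]); o=-c['R'].T@c['t']; return o,d
def at(c,u,v,z):
    o,d=ray(c,u,v); return (o+d*(z-o[2])/d[2])
def proj(c,P):
    K=np.array([[c['fx'],0,c['cx']],[0,c['fy'],c['cy']],[0,0,1.]])
    return cv2.projectPoints(np.atleast_2d(np.array(P,float)),cv2.Rodrigues(c['R'])[0],c['t'],K,np.array(c['dist'],float))[0][:,0]
E
python3 - <<'E'
import cv2
s=cv2.imread('pics/side0.png')
c=s[170:290,290:450];cv2.imwrite('pics/c1.png',cv2.resize(c,None,fx=5,fy=5,interpolation=cv2.INTER_CUBIC))
c=s[320:450,290:450];cv2.imwrite('pics/c2.png',cv2.resize(c,None,fx=4.6,fy=4.6,interpolation=cv2.INTER_CUBIC))
c=s[130:290,150:350];cv2.imwrite('pics/c3.png',cv2.resize(c,None,fx=3.7,fy=3.7,interpolation=cv2.INTER_CUBIC))
E
```

```text
(no output)
```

View pics/c1.png

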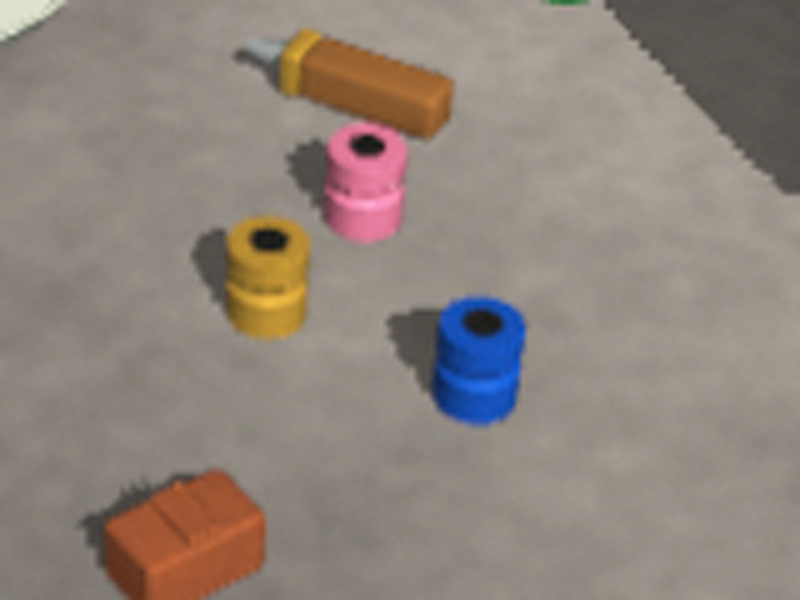

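View pics/c2.png

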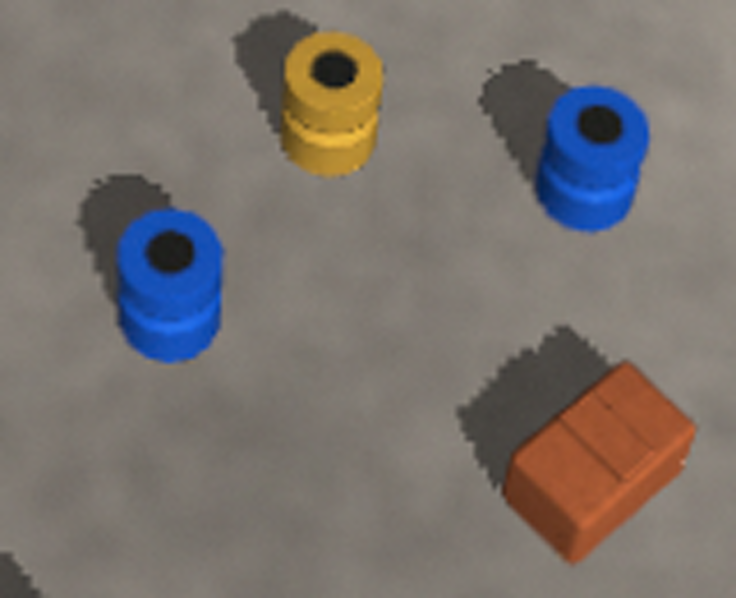

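```bash
python3 - <<'E'
from h import *
c=ctrl.get_calibration('side')
def P(k,x,y,z):
    s,ox,oy={1:(5,290,170),2:(4.6,290,320),3:(3.7,150,130),0:(1,0,0)}[k]
    return at(c,(x+.5)/s-.5+ox,(y+.5)/s-.5+oy,z)[:2].round(1)
for n,a in dict(cA=(1,269,240,34),pink=(1,368,146,34),blue1=(1,484,322,34),cB=(2,334,69,34),blue2=(2,170,251,34),blue3=(2,600,124,34),
 fA1=(1,105,530,26),fA2=(1,220,470,26),fA3=(1,265,518,26),fA4=(1,150,570,26),
 fB1=(2,511,460,26),fB2=(2,626,362,26),fB3=(2,693,430,26),fB4=(2,577,527,26),
 dtip=(1,238,49,11),dh1=(1,320,38,22),dh2=(1,452,82,22),dband=(1,292,60,22),dmid=(1,430,107,22),
 sl=(0,233,160,16),sr=(0,309,160,16),st=(0,271,142,16),sb=(0,271,182,16),
 t1=(0,196,209,24),t2=(0,268,208,24),t3=(0,266,270,24),t4=(0,181,271,24),
 a1=(0,174,309,30),a2=(0,266,307,30),a3=(0,260,410,30),a4=(0,154,410,30),
 mist=(0,403,168,0)).items(): print(n,P(*a))
s=cv2.imread('pics/scene0.png')
cv2.imwrite('pics/c4.png',cv2.resize(s[170:270,210:420],None,fx=3.8,fy=3.8,interpolation=cv2.INTER_CUBIC))
cv2.imwrite('pics/c5.png',cv2.resize(s[200:360,170:540],None,fx=2.1,fy=2.1,interpolation=cv2.INTER_CUBIC))
E
```

```text
cA [444.4 -56.2]
pink [ 410.9 -114.7]
blue1 [369.2 -18.5]
cB [404.3 195.1]
blue2 [447.8 261.6]
blue3 [326.3 208.5]
fA1 [487.8  82.3]
fA2 [453.8  52.4]
fA3 [438.2  72.6]
fA4 [472.1  98. ]
fB1 [354. 312.]
fB2 [322.1 280.9]
fB3 [305.5 299.8]
fB4 [337.5 329.3]
dtip [ 464.9 -207.1]
dh1 [ 431.6 -201.7]
dh2 [ 378.7 -175.7]
dband [ 442.1 -185.2]
dmid [ 387.3 -158.2]
sl [ 692.9 -254.9]
sr [ 529.4 -267.7]
st [ 624.  -336.5]
sb [ 596.6 -179.5]
t1 [718.8 -70.6]
t2 [585.2 -84.6]
t3 [560.2  74.4]
t4 [696.4  89.2]
a1 [679.5 171.9]
a2 [545.3 155.1]
a3 [524.2 316.8]
a4 [654. 331.]
mist [ 327.1 -279.1]
```

View pics/c3.png

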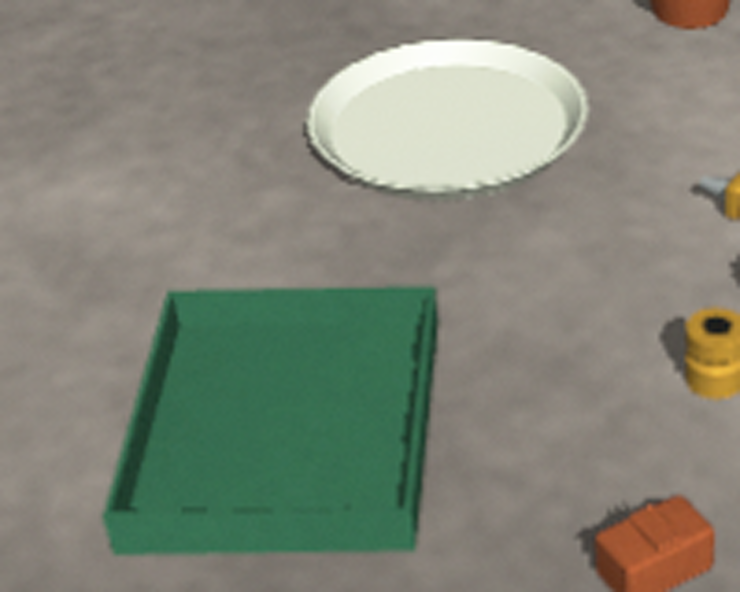

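View pics/c4.png

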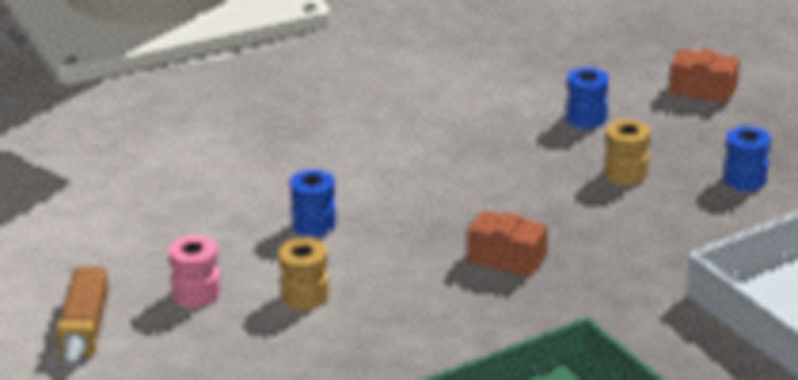

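View pics/c5.png

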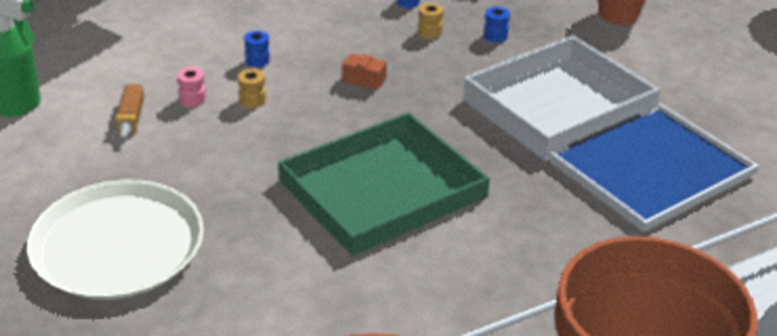

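```bash
python3 - <<'E'
from h import *
from scipy.spatial.transform import Rotation as R
c=ctrl.get_calibration('scene')
def P(x,y,z): return at(c,(x+.5)/3.8-.5+210,(y+.5)/3.8-.5+170,z)[:2].round(1)
print('cA',P(303,251,34),'cB',P(628,130,34),'tip',P(72,350,11))
w=ctrl.get_calibration('wrist');o=ctrl.get_obs()
M=R.from_rotvec(o['orientation']).as_matrix();print(M.round(3))
print('cam in tool',M.T@(-w['R'].T@w['t']-o['ee_pos']), (M.T@w['R'].T).round(3))
s=cv2.imread('pics/scene0.png');d=cv2.imread('pics/side0.png')
a=cv2.resize(s[180:270,140:230],None,fx=4.4,fy=4.4);b=cv2.resize(d[90:180,360:450],None,fx=4.4,fy=4.4)
cv2.imwrite('pics/c6.png',np.hstack([a,b]))
E
```

```text
cA [447.4 -59.9] cB [407.3 190.4] tip [ 451.9 -209.1]
[[-0.001  0.437 -0.9  ]
 [ 0.001 -0.9   -0.437]
 [-1.    -0.001  0.   ]]
cam in tool [-135.94446627   -0.41469287  -70.69418132] [[ 0.    -0.259  0.966]
 [ 1.     0.001  0.   ]
 [-0.001  0.966  0.259]]
```

View pics/c6.png

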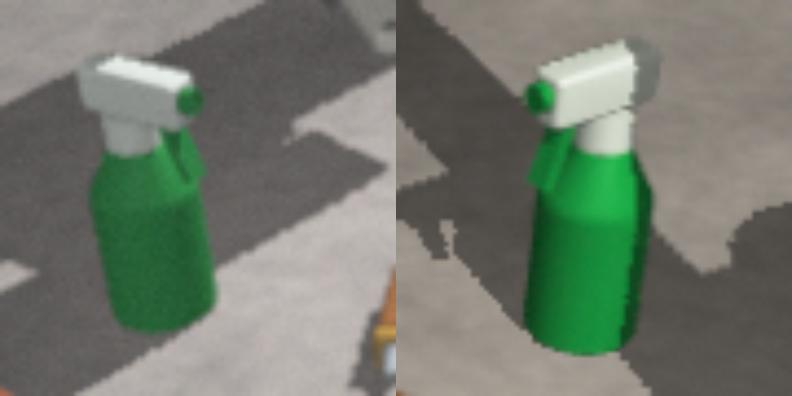

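```bash
python3 - <<'E'
from h import *
cs=ctrl.get_calibration('scene');cd=ctrl.get_calibration('side')
def tri(a,b):
    o1,d1=ray(cs,*a);o2,d2=ray(cd,*b)
    A=np.stack([d1,-d2],1);t=np.linalg.lstsq(A,o2-o1,rcond=None)[0]
    p,q=o1+d1*t[0],o2+d2*t[1];return ((p+q)/2).round(1),np.linalg.norm(p-q).round(1)
print('nozzle',tri((183,202.7),(392.7,112)))
print('neck',tri((140+130/4.4,180+150/4.4),(360+(604-396)/4.4,90+150/4.4)))
# body bottom: edges
for b in [(-1)]:
    L=at(cd,360+(524-396)/4.4,90+325/4.4,8);Rr=at(cd,360+(637-396)/4.4,90+325/4.4,8);print(L,Rr)
    print(at(cd,360+(582-396)/4.4,90+353/4.4,0),at(cs,140+168/4.4,180+332/4.4,0))
    for c in(cs,cd): print((-c['R'].T@c['t']).round())
E
```

```text
nozzle (array([ 362.1, -272.1,  132.6]), np.float64(1.1))
neck (array([ 327.6, -300.7,   93. ]), np.float64(0.8))
[ 357.76918616 -280.09863253    8.        ] [ 302.4776825  -285.35065687    8.        ]
[ 329.06044375 -270.17314598    0.        ] [ 360.48888857 -303.00521785    0.        ]
[1414. -432.  700.]
[423. 589. 557.]
```

{"name": "arm_command", "arguments": {
  "deltas": [
    [0,-0.034,-0.034,0],
    [0,-0.034,-0.034,0],
    [0,-0.034,-0.034,0],
    [0,-0.034,-0.034,0],
    [0,-0.034,-0.034,0],
    [0,-0.034,-0.034,0],
    [0,-0.034,-0.034,0],
    [0,-0.034,-0.034,0],
    [0,-0.034,-0.034,0],
    [0,-0.034,-0.034,0]
  ],
  "hand": 0.055
}}

```text
t: 1.15
ee_pos: [433.5, -96.9, 245.5]
orientation: [1.978, 0.442, -1.977]
ft_force: [0.2, 0.1, 0.6]
width: 55.3
```

```bash
cat > go.py <<'E'
# usage: go.py x y z psi_deg  -> what remains, in the tool's axes
import sys
from h import *
from scipy.spatial.transform import Rotation as R
o=ctrl.get_obs();M=R.from_rotvec(o['orientation']).as_matrix()
psi=np.degrees(np.arctan2(M[1,1],M[0,1]))
print('t',round(o['t'],2),'tcp',o['ee_pos'].round(1),'psi',psi.round(1),'tilt',np.degrees(np.arccos(-M[2,0])).round(2),'w',round(o['width'],1),'F',o['ft_force'].round(1))
a=list(map(float,sys.argv[1:]))
if a:
    d=M.T@(np.array(a[:3])-o['ee_pos'])
    dp=(psi-a[3]+180)%360-180
    f=np.radians(psi-a[3])
    print('delta tool mm',d.round(1),'norm',np.linalg.norm(d).round(1),'turn',np.radians(dp).round(3))
    # same after the turn
    p=np.radians(a[3]);y=np.array([np.cos(p),np.sin(p),0]);z=np.cross([0,0,-1],y);e=np.array(a[:3])-o['ee_pos']
    print('after turn',[-e[2].round(1),(e@y).round(1),(e@z).round(1)], 'q6',np.degrees(o['qpos'][5]).round(1))
E
python3 go.py 480 40 250 -90
```

```text
t 1.15 tcp [433.5 -96.9 245.5] psi -64.7 tilt 0.04 w 55.3 F [0.2 0.1 0.6]
delta tool mm [  -4.6 -103.9 -100.5] norm 144.6 turn 0.441
after turn [np.float64(-4.5), np.float64(-136.9), np.float64(-46.5)] q6 50.6
```

{"name": "arm_command", "arguments": {
  "deltas": [
    [0,-0.034,-0.034,0],
    [0,-0.034,-0.034,0],
    [0,-0.034,-0.034,0],
    [0,0,0,0.15],
    [0,0,0,0.15],
    [0,0,0,0.14],
    [0,0,0,0]
  ]
}}

```text
t: 1.85
ee_pos: [484.1, 52.8, 245.2]
orientation: [-2.221, 0.003, 2.218]
ft_force: [0.3, -0.4, 0.1]
width: 55.0
```

```bash
python3 go.py 480 40 250 -90; python3 - <<'E'
from h import *
import pickle
c=ctrl.get_calibration('wrist');pickle.dump(c,open('w1.pkl','wb'))
cv2.imwrite('pics/w1.png',ctrl.get_image('wrist')[:,:,::-1])
E
```

```text
t 1.85 tcp [484.1  52.8 245.2] psi -90.2 tilt 0.09 w 55.0 F [ 0.3 -0.4  0.1]
delta tool mm [-4.8 12.8  4.1] norm 14.2 turn -0.003
after turn [np.float64(-4.8), np.float64(12.8), np.float64(4.1)] q6 95.0
```

View pics/w1.png

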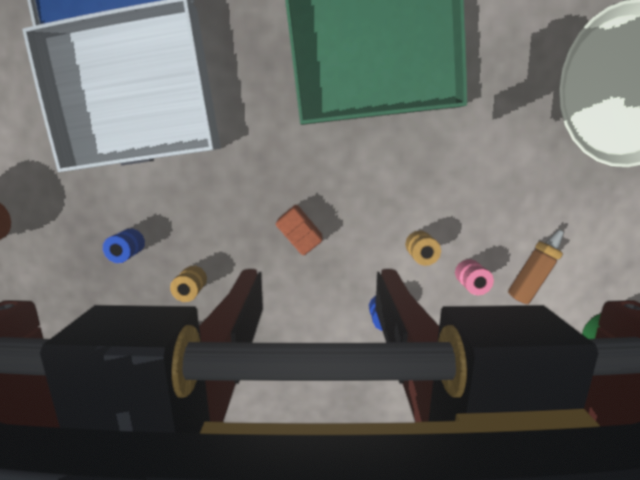

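```bash
python3 - <<'E'
import cv2
s=cv2.imread('pics/w1.png')
cv2.imwrite('pics/c7.png',cv2.resize(s[190:320,150:350],None,fx=4,fy=4,interpolation=cv2.INTER_CUBIC))
cv2.imwrite('pics/c8.png',cv2.resize(s[200:320,390:590],None,fx=4,fy=4,interpolation=cv2.INTER_CUBIC))
E
```

```text
(no output)
```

View pics/c7.png

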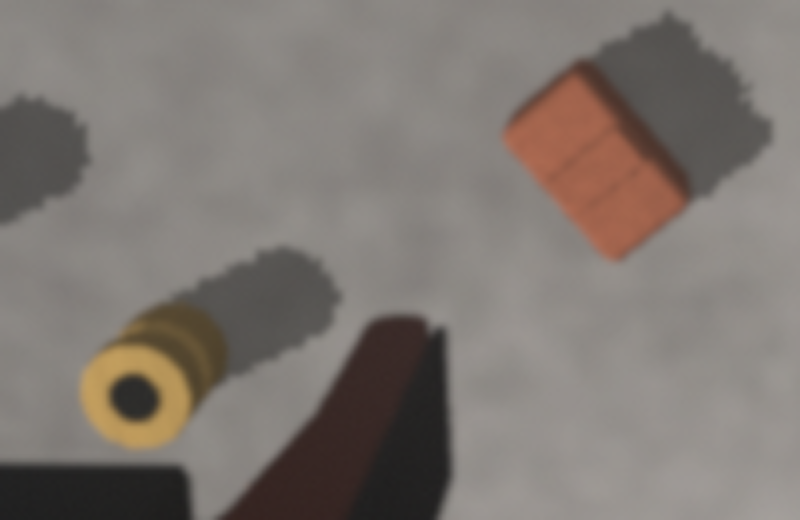

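View pics/c8.png

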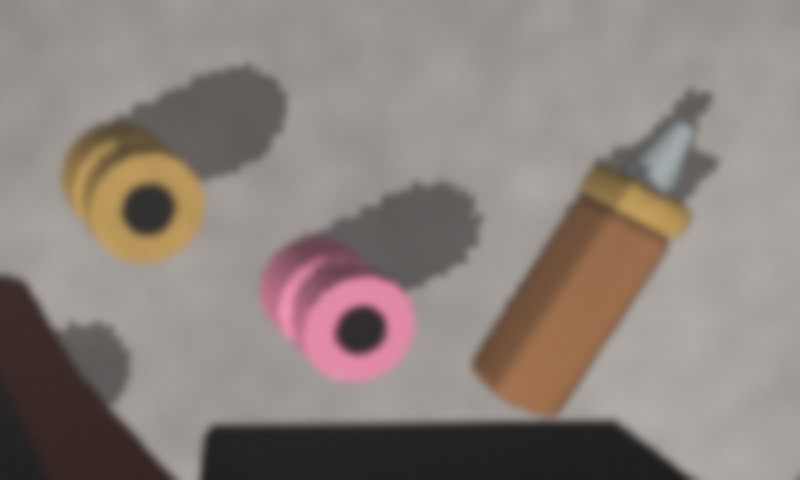

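```bash
python3 - <<'E'
from h import *
import pickle
c=pickle.load(open('w1.pkl','rb'))
def P(k,x,y,z):
    s,ox,oy={1:(4,150,190),2:(4,390,200),0:(1,0,0)}[k]
    return at(c,(x+.5)/s-.5+ox,(y+.5)/s-.5+oy,z)[:2].round(1)
for n,a in dict(cA=(2,148,208,34),cAbody=(2,146,206,34),cB=(1,135,397,34),cBt=(1,137,396,34),f1=(1,503,131,26),f2=(1,577,62,26),f3=(1,688,198,26),f4=(1,617,262,26),
 tip=(2,690,122,11),e1=(2,500,385,22),e2=(2,555,414,22),pink=(2,360,330,34),b1=(2,583,185,11),b2=(2,690,225,11),
 t1=(0,466,102,24),t2=(0,302,123,24),a1=(0,61,169,30),a2=(0,213,149,30),a3=(0,26,30,30),a4=(0,187,3,30)).items():print(n,P(*a))
E
```

```text
cA [445.4 -55.6]
cAbody [445.9 -55. ]
cB [405.1 195. ]
cBt [405.4 194.4]
f1 [474.1  97. ]
f2 [491.7  78. ]
f3 [456.5  50.5]
f4 [439.5  68.8]
tip [ 461.8 -210.9]
e1 [ 390.2 -161.5]
e2 [ 381.2 -178.7]
pink [ 411.8 -114.2]
b1 [ 444.1 -183. ]
b2 [ 432.4 -216.1]
t1 [590.2 -86.3]
t2 [570.3  69. ]
a1 [530.3 308.9]
a2 [546.9 153.9]
a3 [659.7 324.9]
a4 [674.7 169.4]
```

{"name": "arm_command", "arguments": {
  "deltas": [
    [0,0,0,-0.14],
    [0,0,0,-0.14],
    [0,0,0,-0.14],
    [0,0,0,-0.14],
    [0,0,0,-0.14],
    [0.04,0,0,0],
    [0.04,0,0,0],
    [0.04,0,0,0],
    [0,0,0,0]
  ]
}}

```text
t: 2.8
ee_pos: [486.2, 50.3, 123.8]
orientation: [1.78, 0.71, -1.766]
ft_force: [-0.0, -0.4, 1.3]
width: 55.0
```

```bash
python3 go.py 465 74.5 28 -50.5
```

```text
t 2.8 tcp [486.2  50.3 123.8] psi -46.2 tilt 0.43 w 55.0 F [-0.  -0.4  1.3]
delta tool mm [ 95.7 -32.6  -0.8] norm 101.1 turn 0.075
after turn [np.float64(95.8), np.float64(-32.2), np.float64(1.0)] q6 50.7
```

{"name": "arm_command", "arguments": {
  "deltas": [
    [0,-0.03,0,0.07],
    [0,0,0,0],
    [0.03,0,0,0],
    [0.02,0,0,0],
    [0,0,0,0]
  ]
}}

```text
t: 3.3
ee_pos: [471.0, 71.9, 79.2]
orientation: [1.827, 0.661, -1.796]
ft_force: [-0.1, -1.0, 0.8]
width: 55.1
```

```bash
python3 go.py 465 74.5 28 -50.5;  python3 - <<'E'
from h import *
c=ctrl.get_calibration('wrist')
im=ctrl.get_image('wrist')[:,:,::-1].copy()
# overlay foot predicted top
a=np.radians(39.5);u=np.array([np.cos(a),np.sin(a)]);v=np.array([-u[1],u[0]])
q=[[*(np.array([465,74.5])+i*23*u+j*14*v),26] for i,j in((1,1),(1,-1),(-1,-1),(-1,1))]
cv2.polylines(im,[proj(c,q).round().astype(int)],True,(255,0,0),1)
cv2.imwrite('pics/w2.png',im)
E
```

```text
t 3.3 tcp [471.   71.9  79.2] psi -49.7 tilt 0.94 w 55.1 F [-0.1 -1.   0.8]
delta tool mm [51.1 -6.3  3.6] norm 51.6 turn 0.014
after turn [np.float64(51.2), np.float64(-5.8), np.float64(3.0)] q6 57.0
```

View pics/w2.png

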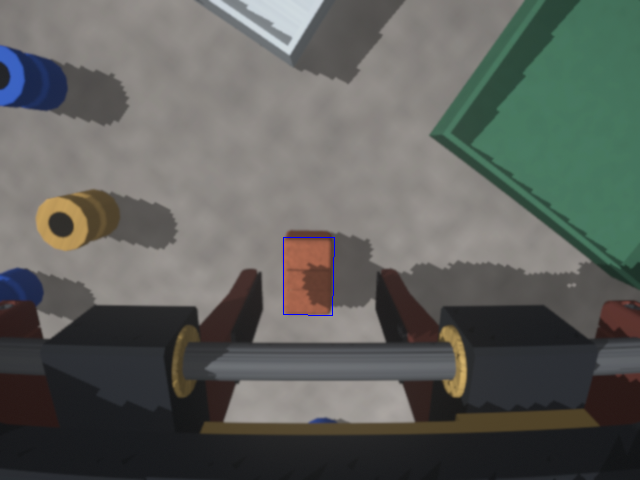

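{"name": "arm_command", "arguments": {
  "deltas": [
    [0.02,-0.006,0.003,0],
    [0.015,0,0,0],
    [0,0,0,0]
  ]
}}

```text
t: 3.65
ee_pos: [471.0, 74.6, 49.9]
orientation: [1.834, 0.661, -1.784]
ft_force: [0.3, 0.9, 0.3]
width: 55.3
```

```bash
python3 go.py 465 74.5 28 -50.5
```

```text
t 3.65 tcp [471.   74.6  49.9] psi -49.5 tilt 1.55 w 55.3 F [0.3 0.9 0.3]
delta tool mm [21.7 -4.2  5.1] norm 22.7 turn 0.017
after turn [np.float64(21.9), np.float64(-3.8), np.float64(4.7)] q6 57.2
```

{"name": "arm_command", "arguments": {
  "deltas": [
    [0,-0.004,0.005,0.015],
    [0,-0.004,0.005,0],
    [0,0,0,0],
    [0,0,0,0]
  ]
}}

```text
t: 4.05
ee_pos: [459.8, 74.2, 54.0]
orientation: [1.849, 0.647, -1.787]
ft_force: [0.1, 0.9, -0.8]
width: 54.7
```

```bash
python3 go.py 465 74.5 28 -50.5; python3 -c "
from h import *
from scipy.spatial.transform import Rotation as R
print(R.from_rotvec(ctrl.get_obs()['orientation']).as_matrix().round(3))"
```

```text
t 4.05 tcp [459.8  74.2  54. ] psi -50.4 tilt 1.9 w 54.7 F [ 0.1  0.9 -0.8]
delta tool mm [26.2  2.6 -3.5] norm 26.5 turn 0.002
after turn [np.float64(26.0), np.float64(3.1), np.float64(-4.2)] q6 58.2
[[ 0.033  0.637 -0.77 ]
 [ 0.004 -0.77  -0.638]
 [-0.999  0.018 -0.028]]
```

{"name": "arm_command", "arguments": {
  "deltas": [
    [0,0,0,0],
    [0,0,0,0],
    [0,0,0,0],
    [0,0,0,0],
    [0,0,0,0]
  ]
}}

```text
t: 4.55
ee_pos: [460.5, 74.3, 54.7]
orientation: [1.85, 0.647, -1.786]
ft_force: [-0.3, 0.4, 0.4]
width: 54.6
```

```bash
cat >> go.py <<'E'
print('toolx',M[:,0].round(3))
E
for i in 1 2 3; do python3 go.py | cut -c1-150; done
```

```text
t 4.55 tcp [460.5  74.3  54.7] psi -50.4 tilt 1.97 w 54.6 F [-0.3  0.4  0.4]
toolx [ 0.034  0.004 -0.999]
t 4.55 tcp [460.5  74.3  54.7] psi -50.4 tilt 1.97 w 54.6 F [-0.3  0.4  0.4]
toolx [ 0.034  0.004 -0.999]
t 4.55 tcp [460.5  74.3  54.7] psi -50.4 tilt 1.97 w 54.6 F [-0.3  0.4  0.4]
toolx [ 0.034  0.004 -0.999]
```

{"name": "arm_command", "arguments": {
  "deltas": [
    [0.012,0.003,-0.004,0],
    [0,0,0,0],
    [0.012,0,0,0],
    [0,0,0,0],
    [0,0,0,0]
  ]
}}

```text
t: 5.05
ee_pos: [466.7, 74.6, 27.9]
orientation: [1.849, 0.648, -1.787]
ft_force: [-0.5, -0.3, 0.5]
width: 55.3
```

```bash
python3 go.py 465 74.5 28 -50.5
```

```text
t 5.05 tcp [466.7  74.6  27.9] psi -50.4 tilt 1.91 w 55.3 F [-0.5 -0.3  0.5]
delta tool mm [-0.2 -1.   1.3] norm 1.7 turn 0.002
after turn [np.float64(-0.1), np.float64(-1.0), np.float64(1.3)] q6 58.1
toolx [ 0.033  0.004 -0.999]
```

{"name": "arm_command", "arguments": {
  "deltas": [
    [0,0,0,0],
    [0,0,0,0],
    [0,0,0,0],
    [0,0,0,0],
    [0,0,0,0],
    [0,0,0,0]
  ],
  "hand": 0.0
}}

```text
t: 5.65
ee_pos: [466.6, 74.6, 28.3]
orientation: [1.85, 0.648, -1.787]
ft_force: [0.4, 0.5, -1.4]
width: 28.1
```

{"name": "arm_command", "arguments": {
  "deltas": [
    [-0.02,0,0,0],
    [-0.04,0,0,0],
    [-0.04,0,0,0],
    [-0.02,0,0,0],
    [0,0,0,0]
  ]
}}

```text
t: 6.15
ee_pos: [461.7, 74.0, 151.4]
orientation: [1.847, 0.648, -1.79]
ft_force: [0.3, 0.7, -1.1]
width: 28.1
```

```bash
python3 go.py 595 -286 120 -30;  python3 - <<'E'
from h import *
cv2.imwrite('pics/w3.png',ctrl.get_image('wrist')[:,:,::-1])
E
```

```text
t 6.15 tcp [461.7  74.  151.4] psi -50.4 tilt 1.75 w 28.1 F [ 0.3  0.7 -1.1]
delta tool mm [ 34.3 361.8 127.8] norm 385.2 turn -0.356
after turn [np.float64(31.4), np.float64(295.5), np.float64(245.1)] q6 58.1
toolx [ 0.03   0.003 -1.   ]
```

View pics/w3.png

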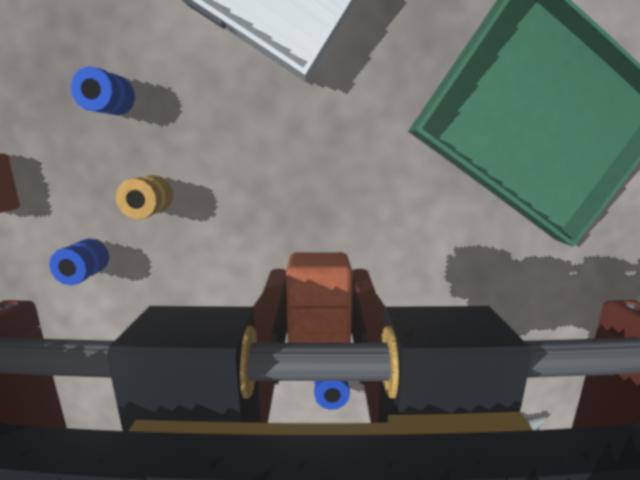

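{"name": "arm_command", "arguments": {
  "deltas": [
    [0,0.044,0.009,0],
    [0,0.044,0.009,0],
    [0,0.044,0.009,0],
    [0,0.044,0.009,0],
    [0,0.044,0.009,0],
    [0,0.044,0.009,0],
    [0,0.044,0.009,0],
    [0,0,0,0],
    [0,0,0,0]
  ]
}}

```text
t: 7.1
ee_pos: [607.7, -212.2, 134.2]
orientation: [1.831, 0.664, -1.809]
ft_force: [-0.4, 0.8, -1.1]
width: 27.9
```

```bash
python3 go.py 633 -241 120 -50.5;  python3 - <<'E'
from h import *
import pickle
pickle.dump(ctrl.get_calibration('wrist'),open('w4.pkl','wb'))
cv2.imwrite('pics/w4.png',ctrl.get_image('wrist')[:,:,::-1])
E
```

```text
t 7.1 tcp [ 607.7 -212.2  134.2] psi -50.1 tilt 0.7 w 27.9 F [-0.4  0.8 -1.1]
delta tool mm [14.3 38.3 -0.8] norm 40.9 turn 0.006
after turn [np.float64(14.2), np.float64(38.3), np.float64(-1.2)] q6 29.1
toolx [ 0.009  0.008 -1.   ]
```

View pics/w4.png

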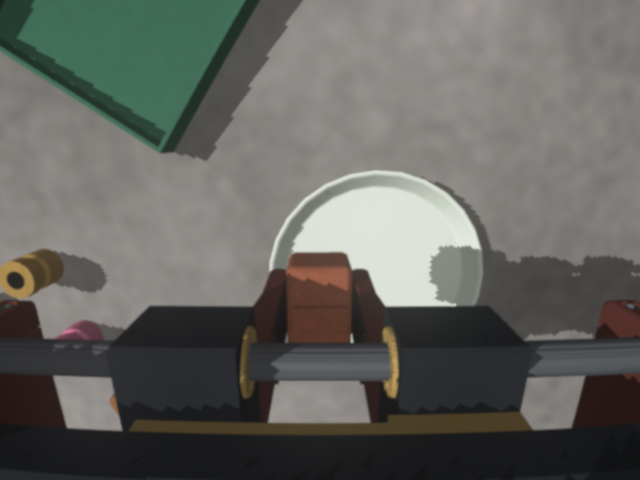

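```bash
python3 - <<'E'
from h import *
import pickle
from scipy.optimize import least_squares
c=pickle.load(open('w4.pkl','rb'))
p=np.array([at(c,u,v,16)[:2] for u,v in[(270,262),(378,170.5),(482,262),(330,185),(425,182),(295,215),(460,210)]])
r=least_squares(lambda q:np.hypot(*(p-q[:2]).T)-q[2],[611,-260,82]);print(r.x,r.fun.round(1))
t=[at(c,u,v,24)[:2].round(1) for u,v in[(164,151),(3,42)]];print(t)
E
```

```text
[ 612.09853651 -264.83416986   80.19734229] [ 0.9  1.5  0.1 -0.3  0.  -1.6 -0.8]
[array([590.7, -89.9]), array([579.7,  38.3])]
```

{"name": "arm_command", "arguments": {
  "deltas": [
    [0,0.042,-0.001,0],
    [0.02,0,0,0],
    [0.02,0,0,0],
    [0,0,0,0],
    [0,0,0,0]
  ]
}}

```text
t: 7.65
ee_pos: [632.2, -236.5, 89.2]
orientation: [1.823, 0.676, -1.813]
ft_force: [0.1, 0.2, -0.8]
width: 28.0
```

```bash
python3 go.py 634 -243.5 34 -50.5
```

```text
t 7.65 tcp [ 632.2 -236.5   89.2] psi -49.8 tilt 0.67 w 28.0 F [ 0.1  0.2 -0.8]
delta tool mm [55.1  6.9  3.7] norm 55.6 turn 0.013
after turn [np.float64(55.2), np.float64(6.5), np.float64(3.1)] q6 27.4
toolx [ 0.001  0.012 -1.   ]
```

{"name": "arm_command", "arguments": {
  "deltas": [
    [0,0.007,0.004,0],
    [0,0,0,0],
    [0.02,0,0,0],
    [0,0,0,0],
    [0.015,0,0,0],
    [0,0,0,0],
    [0.008,0,0,0],
    [0,0,0,0],
    [0,0,0,0]
  ]
}}

```text
t: 8.55
ee_pos: [636.5, -244.1, 50.3]
orientation: [1.825, 0.672, -1.805]
ft_force: [1.0, -0.0, 0.0]
width: 27.8
```

```bash
python3 go.py 634 -243.5 33 -50.5
```

```text
t 8.55 tcp [ 636.5 -244.1   50.3] psi -49.7 tilt 0.68 w 27.8 F [ 1. -0.  0.]
delta tool mm [17.3 -2.1  1.7] norm 17.5 turn 0.014
after turn [np.float64(17.3), np.float64(-2.1), np.float64(1.5)] q6 26.8
toolx [ 0.008  0.009 -1.   ]
```

{"name": "arm_command", "arguments": {
  "deltas": [
    [0.01,-0.001,0.001,0],
    [0,0,0,0],
    [0.005,0,0,0],
    [0,0,0,0],
    [0,0,0,0]
  ]
}}

```text
t: 9.05
ee_pos: [635.2, -243.9, 34.3]
orientation: [1.825, 0.672, -1.804]
ft_force: [-0.6, -0.6, -0.2]
width: 27.8
```

```bash
python3 go.py 634 -243.5 33 -50.5
```

```text
t 9.05 tcp [ 635.2 -243.9   34.3] psi -49.7 tilt 0.69 w 27.8 F [-0.6 -0.6 -0.2]
delta tool mm [ 1.3 -1.1  0.7] norm 1.9 turn 0.014
after turn [np.float64(1.3), np.float64(-1.1), np.float64(0.7)] q6 26.7
toolx [ 0.008  0.009 -1.   ]
```

Lower slowly to contact (Fz rises), then open to 45 mm.

{"name": "arm_command", "arguments": {
  "deltas": [
    [0.0015,0,0,0],
    [0,0,0,0],
    [0,0,0,0]
  ]
}}

```text
t: 9.35
ee_pos: [635.6, -244.0, 33.4]
orientation: [1.826, 0.671, -1.804]
ft_force: [0.3, -0.2, -0.6]
width: 27.8
```

{"name": "arm_command", "arguments": {
  "deltas": [
    [0,0,0,0],
    [0,0,0,0],
    [0,0,0,0],
    [0,0,0,0]
  ],
  "hand": 0.044
}}

```text
t: 9.75
ee_pos: [635.9, -244.2, 33.7]
orientation: [1.826, 0.67, -1.803]
ft_force: [-0.1, -0.1, -0.2]
width: 44.0
```

{"name": "arm_command", "arguments": {
  "deltas": [
    [-0.02,0,0,0],
    [-0.04,0,0,0],
    [-0.03,0,0,0],
    [0,0,0,0]
  ]
}}

```text
t: 10.15
ee_pos: [634.8, -244.9, 129.2]
orientation: [1.825, 0.671, -1.804]
ft_force: [-0.1, -0.0, 0.4]
width: 44.1
```

```bash
python3 go.py 445 -56 120 -75;  python3 - <<'E'
from h import *
cv2.imwrite('pics/w5.png',ctrl.get_image('wrist')[:,:,::-1])
E
```

```text
t 10.15 tcp [ 634.8 -244.9  129.2] psi -49.7 tilt 0.69 w 44.1 F [-0.1 -0.   0.4]
delta tool mm [   9.2 -266.8   22.6] norm 267.9 turn 0.442
after turn [np.float64(9.2), np.float64(-231.6), np.float64(134.4)] q6 26.8
toolx [ 0.009  0.009 -1.   ]
```

View pics/w5.png

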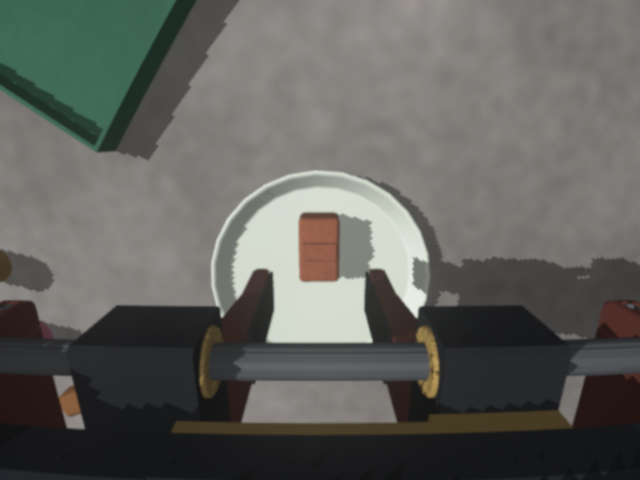

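{"name": "arm_command", "arguments": {
  "deltas": [
    [0,-0.035,0.021,0],
    [0,-0.035,0.021,0],
    [0,-0.035,0.021,0],
    [0,-0.035,0.021,0],
    [0,0,0,0.145],
    [0,0,0,0.145],
    [0,0,0,0.145],
    [0,0,0,0.145],
    [0,0,0,0.145],
    [0,0,0,0.145]
  ],
  "hand": 0.05
}}

```text
t: 11.2
ee_pos: [466.0, -186.9, 122.1]
orientation: [-2.108, 0.191, 2.119]
ft_force: [0.5, -0.6, 0.4]
width: 50.1
```

{"name": "arm_command", "arguments": {
  "deltas": [
    [0,0,0,0.145],
    [0,0,0,0.145],
    [0,0,0,0],
    [0,0,0,0]
  ]
}}

```text
t: 11.6
ee_pos: [463.7, -185.9, 120.2]
orientation: [-1.929, 0.473, 1.954]
ft_force: [0.7, 0.2, 0.2]
width: 50.2
```

```bash
python3 go.py 427 -183 120 -117;  python3 - <<'E'
from h import *
import pickle
pickle.dump(ctrl.get_calibration('wrist'),open('w6.pkl','wb'))
cv2.imwrite('pics/w6.png',ctrl.get_image('wrist')[:,:,::-1])
E
```

```text
t 11.6 tcp [ 463.7 -185.9  120.2] psi -118.2 tilt 1.05 w 50.2 F [0.7 0.2 0.2]
delta tool mm [ 0.5 14.8 33.7] norm 36.8 turn -0.02
after turn [np.float64(0.2), np.float64(14.1), np.float64(34.0)] q6 93.9
toolx [-0.009  0.016 -1.   ]
```

View pics/w6.png

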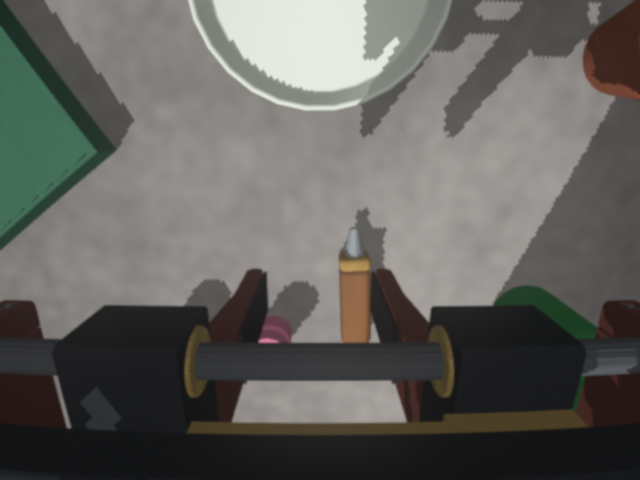

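```bash
python3 - <<'E'
from h import *
import pickle
c=pickle.load(open('w6.pkl','rb'))
s=cv2.imread('pics/w6.png');cv2.imwrite('pics/c9.png',cv2.resize(s[215:350,300:410],None,fx=5,fy=4.4,interpolation=cv2.INTER_CUBIC))
for u,v,z in[(352.5,228,11),(354,258,22),(355,272,22),(355.5,300,22),(355.5,340,22),(340.5,300,22),(371,300,22)]:print(u,v,at(c,u,v,z)[:2].round(1))
E
```

```text
352.5 228 [ 461.1 -209.6]
354 258 [ 444.7 -201.5]
355 272 [ 435.2 -197.5]
355.5 300 [ 416.1 -188.4]
355.5 340 [ 387.2 -174.1]
340.5 300 [ 421.  -179.1]
371 300 [ 410.9 -198.1]
```

View pics/c9.png

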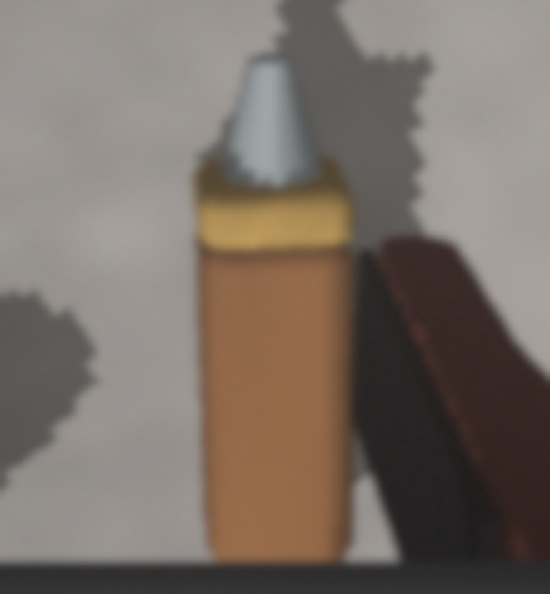

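{"name": "arm_command", "arguments": {
  "deltas": [
    [0,0.016,0.037,-0.03],
    [0,0,0,0],
    [0.02,0,0,0],
    [0.01,0,0,0],
    [0,0,0,0]
  ]
}}

```text
t: 12.15
ee_pos: [422.4, -182.0, 89.8]
orientation: [-1.956, 0.435, 1.979]
ft_force: [-0.2, 0.6, 0.5]
width: 50.0
```

```bash
python3 go.py 423 -184.5 28 -116
```

```text
t 12.15 tcp [ 422.4 -182.    89.8] psi -115.7 tilt 1.01 w 50.0 F [-0.2  0.6  0.5]
delta tool mm [61.8  2.7 -2.5] norm 61.9 turn 0.005
after turn [np.float64(61.8), np.float64(2.0), np.float64(-1.6)] q6 89.7
toolx [-0.008  0.016 -1.   ]
```

{"name": "arm_command", "arguments": {
  "deltas": [
    [0.015,0.001,-0.002,0],
    [0,0,0,0],
    [0.015,0,0,0],
    [0,0,0,0],
    [0,0,0,0]
  ]
}}

```text
t: 12.65
ee_pos: [426.3, -184.1, 61.4]
orientation: [-1.961, 0.433, 1.978]
ft_force: [-0.1, -0.4, -0.0]
width: 49.9
```

```bash
python3 go.py 423 -184.5 28 -116; python3 - <<'E'
from h import *
a=ctrl.get_image('side')[60:260,270:470,::-1];b=ctrl.get_image('scene')[150:280,120:320,::-1]
a=cv2.resize(a,None,fx=2.8,fy=2.8);b=cv2.resize(b,None,fx=2,fy=2)
cv2.imwrite('pics/s7.png',a);cv2.imwrite('pics/s7b.png',b)
E
```

```text
t 12.65 tcp [ 426.3 -184.1   61.4] psi -115.5 tilt 0.91 w 49.9 F [-0.1 -0.4 -0. ]
delta tool mm [33.4  2.1  2.4] norm 33.6 turn 0.009
after turn [np.float64(33.4), np.float64(1.8), np.float64(2.8)] q6 89.3
toolx [-0.006  0.015 -1.   ]
```

View pics/s7.png

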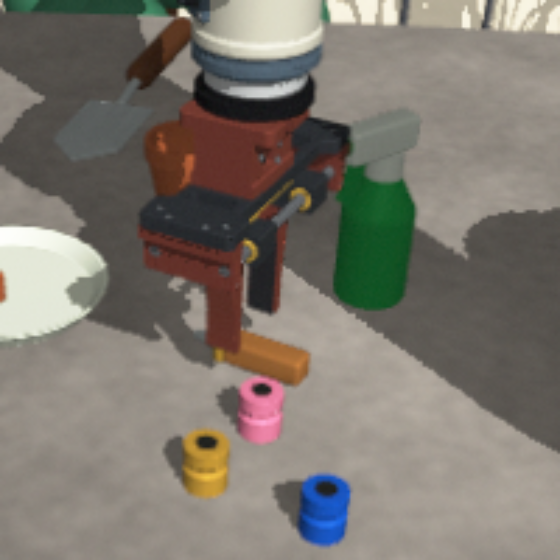

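View pics/s7b.png

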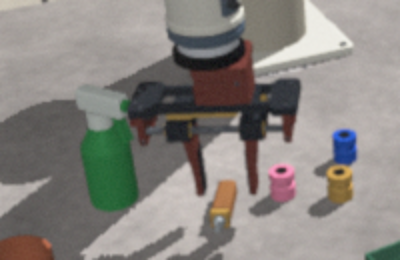

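{"name": "arm_command", "arguments": {
  "deltas": [
    [0.015,0,0.002,0.01],
    [0,0,0,0],
    [0.01,0,0.001,0],
    [0,0,0,0],
    [0,0,0,0]
  ]
}}

```text
t: 13.25
ee_pos: [425.3, -183.3, 38.7]
orientation: [-1.96, 0.442, 1.968]
ft_force: [-0.2, 0.3, -0.5]
width: 49.9
```

```bash
python3 go.py 423 -184.5 28 -116
```

```text
t 13.25 tcp [ 425.3 -183.3   38.7] psi -116.1 tilt 0.72 w 49.9 F [-0.2  0.3 -0.5]
delta tool mm [10.7  2.2  1.5] norm 11.1 turn -0.001
after turn [np.float64(10.7), np.float64(2.1), np.float64(1.6)] q6 89.7
toolx [-0.001  0.012 -1.   ]
```

{"name": "arm_command", "arguments": {
  "deltas": [
    [0.009,0.001,0.001,0],
    [0,0,0,0],
    [0,0,0,0],
    [0,0,0,0]
  ]
}}

```text
t: 13.65
ee_pos: [424.1, -183.8, 29.3]
orientation: [-1.961, 0.442, 1.968]
ft_force: [0.1, -0.8, -0.6]
width: 50.1
```

```bash
python3 go.py 423 -184.5 28 -116
```

```text
t 13.65 tcp [ 424.1 -183.8   29.3] psi -116.0 tilt 0.71 w 50.1 F [ 0.1 -0.8 -0.6]
delta tool mm [1.3 1.1 0.6] norm 1.8 turn -0.001
after turn [np.float64(1.3), np.float64(1.1), np.float64(0.7)] q6 89.5
toolx [-0.001  0.012 -1.   ]
```

{"name": "arm_command", "arguments": {
  "deltas": [
    [0,0,0,0],
    [0,0,0,0],
    [0,0,0,0],
    [0,0,0,0],
    [0,0,0,0],
    [0,0,0,0]
  ],
  "hand": 0.0
}}

```text
t: 14.25
ee_pos: [424.2, -183.9, 29.6]
orientation: [-1.962, 0.442, 1.967]
ft_force: [-0.1, -0.5, -0.8]
width: 22.0
```

{"name": "arm_command", "arguments": {
  "deltas": [
    [-0.015,0,0,0],
    [-0.03,0,0,0],
    [-0.04,0,0,0],
    [-0.03,0,0,0],
    [-0.02,0,0,0],
    [0,0,0,0]
  ]
}}

```text
t: 14.85
ee_pos: [423.4, -185.1, 168.4]
orientation: [-1.958, 0.442, 1.971]
ft_force: [-0.2, -1.5, -1.5]
width: 21.7
```

```bash
python3 go.py 645 0 140 -116; python3 - <<'E'
from h import *
cv2.imwrite('pics/w8.png',np.vstack([cv2.resize(ctrl.get_image('wrist')[200:,:,::-1],None,fx=.9,fy=.9),cv2.resize(ctrl.get_image('scene')[150:330,120:480,::-1],(576,288))]))
E
```

```text
t 14.85 tcp [ 423.4 -185.1  168.4] psi -116.0 tilt 0.81 w 21.7 F [-0.2 -1.5 -1.5]
delta tool mm [  30.1 -263.3 -118.2] norm 290.2 turn -0.001
after turn [np.float64(28.4), np.float64(-263.5), np.float64(-118.1)] q6 90.0
toolx [-0.003  0.014 -1.   ]
```

View pics/w8.png

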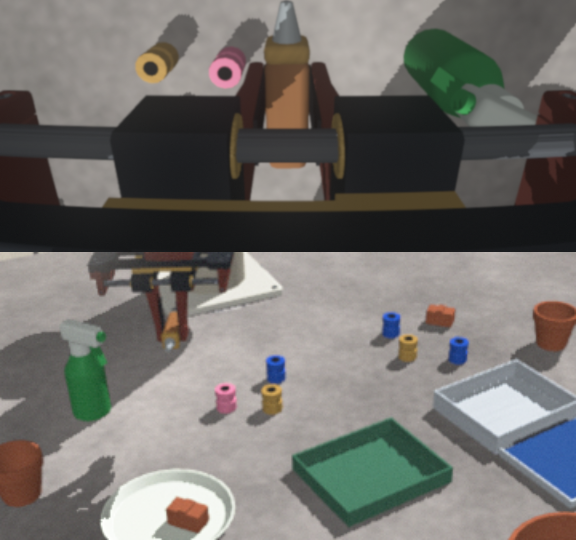

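{"name": "arm_command", "arguments": {
  "deltas": [
    [0,-0.042,-0.02,0],
    [0,-0.042,-0.02,0],
    [0,-0.042,-0.02,0],
    [0,-0.042,-0.02,0],
    [0,-0.042,-0.02,0],
    [0,-0.03,-0.015,0],
    [0,0,0,0],
    [0,0,0,0]
  ]
}}

```text
t: 15.75
ee_pos: [630.0, -12.1, 147.8]
orientation: [-1.927, 0.446, 1.997]
ft_force: [0.1, -0.6, -0.6]
width: 22.2
```

```bash
python3 go.py 649 -4 100 -116; python3 - <<'E'
from h import *
import pickle
pickle.dump(ctrl.get_calibration('wrist'),open('w9.pkl','wb'))
cv2.imwrite('pics/w9.png',ctrl.get_image('wrist')[:,:,::-1])
E
```

```text
t 15.75 tcp [630.  -12.1 147.8] psi -116.3 tilt 2.09 w 22.2 F [ 0.1 -0.6 -0.6]
delta tool mm [ 47.3 -15.5 -15.2] norm 52.1 turn -0.005
after turn [np.float64(47.8), np.float64(-15.6), np.float64(-13.6)] q6 112.9
toolx [-0.031  0.019 -0.999]
```

View pics/w9.png

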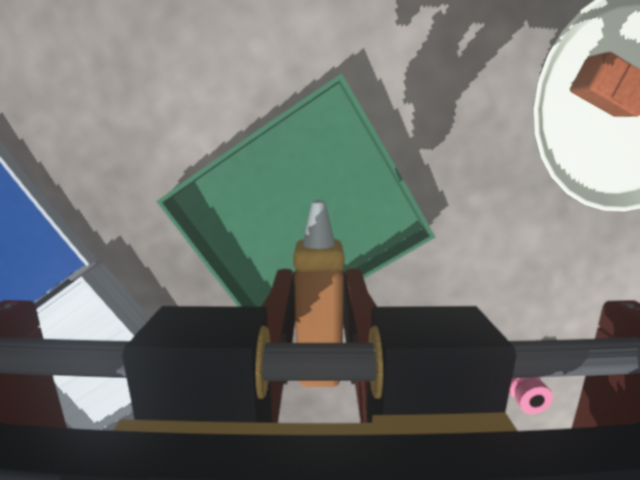

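```bash
python3 - <<'E'
from h import *
import pickle
c=pickle.load(open('w9.pkl','rb'))
P=[at(c,u,v,24)[:2] for u,v in[(160,202),(343,76),(433,237)]]
print(np.round(P,1),'center',((P[0]+P[2])/2).round(1),np.linalg.norm(P[0]-P[1]),np.linalg.norm(P[2]-P[1]))
E
```

```text
[[701.5  83.1]
 [719.1 -73.1]
 [588.5 -86.1]] center [645.   -1.5] 157.2073828070144 131.26017307093494
```

{"name": "arm_command", "arguments": {
  "deltas": [
    [0,-0.015,-0.015,0],
    [0,0,0,0],
    [0.03,0,0,0],
    [0.03,0,0,0],
    [0,0,0,0],
    [0,0,0,0]
  ]
}}

```text
t: 16.4
ee_pos: [639.7, -10.3, 83.8]
orientation: [-1.915, 0.455, 2.002]
ft_force: [0.4, -0.5, -0.5]
width: 21.9
```

```bash
python3 go.py 652 -5 32.5 -116
```

```text
t 16.4 tcp [639.7 -10.3  83.8] psi -116.6 tilt 2.53 w 21.9 F [ 0.4 -0.5 -0.5]
delta tool mm [ 50.8 -10.3 -10.8] norm 53.0 turn -0.011
after turn [np.float64(51.3), np.float64(-10.1), np.float64(-8.7)] q6 113.4
toolx [-0.04   0.019 -0.999]
```

{"name": "arm_command", "arguments": {
  "deltas": [
    [0,-0.01,-0.011,0],
    [0,0,0,0],
    [0.02,0,-0.001,0],
    [0,0,0,0],
    [0.01,0,0,0],
    [0,0,0,0],
    [0,0,0,0]
  ]
}}

```text
t: 17.1
ee_pos: [653.9, -9.0, 60.5]
orientation: [-1.919, 0.456, 1.995]
ft_force: [0.5, 0.5, -1.0]
width: 22.2
```

```bash
python3 go.py 652 -5 32.5 -116
```

```text
t 17.1 tcp [653.9  -9.   60.5] psi -116.8 tilt 2.22 w 22.2 F [ 0.5  0.5 -1. ]
delta tool mm [28.1 -2.7  2.4] norm 28.3 turn -0.014
after turn [np.float64(28.0), np.float64(-2.8), np.float64(3.4)] q6 113.7
toolx [-0.034  0.018 -0.999]
```

{"name": "arm_command", "arguments": {
  "deltas": [
    [0.01,-0.002,0.001,0],
    [0,0,0,0],
    [0.01,0,0,0],
    [0,0,0,0],
    [0,0,0,0]
  ]
}}

```text
t: 17.6
ee_pos: [653.3, -6.0, 39.5]
orientation: [-1.92, 0.456, 1.994]
ft_force: [0.6, -0.6, -0.9]
width: 21.7
```

```bash
python3 go.py 652 -5 32.5 -116
```

```text
t 17.6 tcp [653.3  -6.   39.5] psi -116.8 tilt 2.19 w 21.7 F [ 0.6 -0.6 -0.9]
delta tool mm [ 7.  -0.3  1.4] norm 7.2 turn -0.014
after turn [np.float64(7.0), np.float64(-0.4), np.float64(1.6)] q6 113.8
toolx [-0.034  0.018 -0.999]
```

{"name": "arm_command", "arguments": {
  "deltas": [
    [0.004,0,0,0],
    [0,0,0,0],
    [0.0025,0,0,0],
    [0,0,0,0],
    [0,0,0,0]
  ]
}}

```text
t: 18.1
ee_pos: [653.7, -5.9, 33.0]
orientation: [-1.921, 0.456, 1.993]
ft_force: [0.3, 0.5, -1.7]
width: 21.7
```

```bash
python3 go.py 652 -5 32.5 -116
```

```text
t 18.1 tcp [653.7  -5.9  33. ] psi -116.8 tilt 2.12 w 21.7 F [ 0.3  0.5 -1.7]
delta tool mm [ 0.6 -0.   1.9] norm 2.0 turn -0.014
after turn [np.float64(0.5), np.float64(-0.0), np.float64(2.0)] q6 113.8
toolx [-0.032  0.018 -0.999]
```

{"name": "arm_command", "arguments": {
  "deltas": [
    [0,0,0,0],
    [0,0,0,0],
    [0,0,0,0],
    [0,0,0,0]
  ],
  "hand": 0.04
}}

```text
t: 18.5
ee_pos: [653.8, -5.9, 33.1]
orientation: [-1.921, 0.456, 1.993]
ft_force: [0.7, -0.5, -0.5]
width: 40.3
```

{"name": "arm_command", "arguments": {
  "deltas": [
    [-0.02,0,0,0],
    [-0.04,0,0,0],
    [-0.04,0,0,0],
    [0,0,0,0]
  ]
}}

```text
t: 18.9
ee_pos: [656.0, -7.8, 134.3]
orientation: [-1.918, 0.456, 1.997]
ft_force: [0.9, -0.4, 0.1]
width: 39.8
```

```bash
python3 go.py 445 -56 120 -75; python3 - <<'E'
from h import *
a=ctrl.get_image('wrist')[60:380,100:540,::-1];b=ctrl.get_image('side')[60:300,150:480,::-1]
cv2.imwrite('pics/w10.png',np.vstack([a,b.copy() if b.shape[1]==440 else cv2.resize(b,(440,320))])[:600])
E
```

```text
t 18.9 tcp [656.   -7.8 134.3] psi -116.8 tilt 2.33 w 39.8 F [ 0.9 -0.4  0.1]
delta tool mm [ 21.1 138.1 166. ] norm 216.9 turn -0.729
after turn [np.float64(14.3), np.float64(-8.1), np.float64(216.3)] q6 113.9
toolx [-0.036  0.018 -0.999]
```

View pics/w10.png

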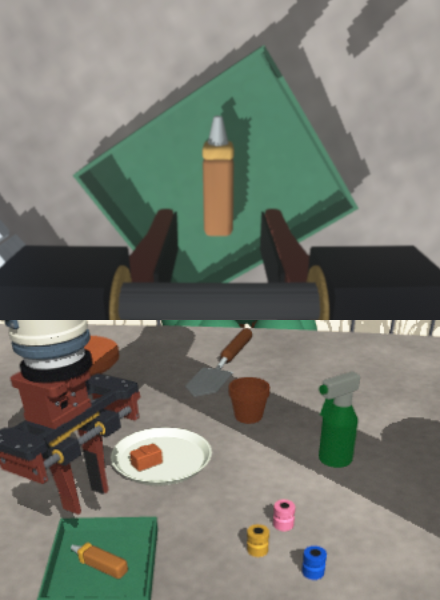

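{"name": "arm_command", "arguments": {
  "deltas": [
    [0,0.031,0.037,0],
    [0,0.031,0.037,0],
    [0,0.031,0.037,0],
    [0,0,0,-0.145],
    [0,0,0,-0.145],
    [0,0,0,-0.145],
    [0,0,0,-0.145],
    [0,0,0,-0.13],
    [0,0,0,0],
    [0,0,0,0]
  ],
  "hand": 0.052
}}

```text
t: 20.0
ee_pos: [493.6, -40.2, 120.9]
orientation: [2.02, 0.312, -2.163]
ft_force: [0.9, -0.2, -0.4]
width: 52.1
```

```bash
python3 go.py 445 -56 90 -75; python3 - <<'E'
from h import *
import pickle
c=ctrl.get_calibration('wrist');pickle.dump(c,open('w11.pkl','wb'))
im=ctrl.get_image('wrist')[:,:,::-1].copy()
q=[[445+15*np.cos(t),-56+15*np.sin(t),34] for t in np.linspace(0,6.28,30)]
cv2.polylines(im,[proj(c,q).round().astype(int)],True,(255,0,0),1)
cv2.imwrite('pics/w11.png',im)
E
```

```text
t 20.0 tcp [493.6 -40.2 120.9] psi -74.8 tilt 4.26 w 52.1 F [ 0.9 -0.2 -0.4]
delta tool mm [34.   3.8 49. ] norm 59.8 turn 0.003
after turn [np.float64(30.9), np.float64(2.7), np.float64(51.0)] q6 67.5
toolx [-0.071  0.022 -0.997]
```

View pics/w11.png

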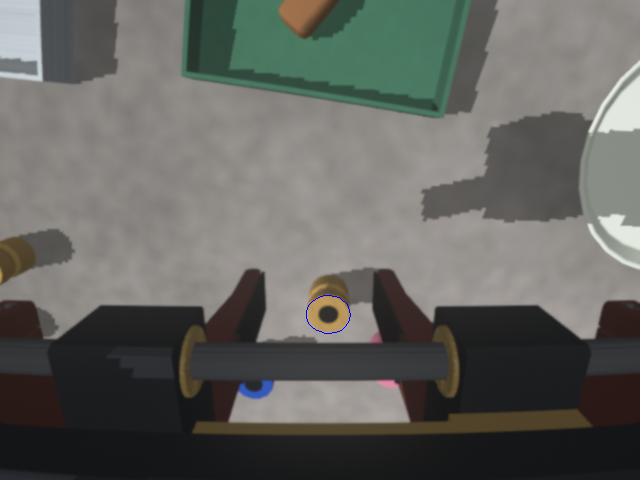

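{"name": "arm_command", "arguments": {
  "deltas": [
    [0,0.001,0.025,0],
    [0,0.001,0.02,0],
    [0,0,0,0],
    [0,0,0,0]
  ]
}}

```text
t: 20.45
ee_pos: [450.0, -53.9, 122.6]
orientation: [2.024, 0.304, -2.169]
ft_force: [0.6, -0.1, -0.1]
width: 51.8
```

```bash
python3 go.py 445 -56 90 -75
```

```text
t 20.45 tcp [450.  -53.9 122.6] psi -75.3 tilt 4.32 w 51.8 F [ 0.6 -0.1 -0.1]
delta tool mm [32.8  2.   3.3] norm 33.0 turn -0.006
after turn [np.float64(32.6), np.float64(0.7), np.float64(5.4)] q6 65.9
toolx [-0.072  0.022 -0.997]
```

{"name": "arm_command", "arguments": {
  "deltas": [
    [0.03,0,0,0],
    [-0.03,0,0,0],
    [0.03,0,0,0],
    [-0.03,0,0,0],
    [0,0,0,0]
  ]
}}

```text
t: 20.95
ee_pos: [452.4, -52.7, 111.2]
orientation: [2.01, 0.304, -2.191]
ft_force: [0.2, -0.6, -0.5]
width: 52.2
```

```bash
python3 go.py 445 -56 90 -75
```

```text
t 20.95 tcp [452.4 -52.7 111.2] psi -75.7 tilt 5.31 w 52.2 F [ 0.2 -0.6 -0.5]
delta tool mm [21.7  2.4  6.3] norm 22.7 turn -0.011
after turn [np.float64(21.2), np.float64(1.3), np.float64(8.0)] q6 66.3
toolx [-0.089  0.025 -0.996]
```

{"name": "arm_command", "arguments": {
  "deltas": [
    [-0.04,0,0,0],
    [-0.04,0,0,0],
    [0,0,0,0],
    [0,0,0,0]
  ]
}}

```text
t: 21.35
ee_pos: [462.0, -53.8, 190.6]
orientation: [2.008, 0.303, -2.197]
ft_force: [0.1, -0.3, -1.2]
width: 52.0
```

```bash
python3 go.py
```

```text
t 21.35 tcp [462.  -53.8 190.6] psi -75.8 tilt 5.53 w 52.0 F [ 0.1 -0.3 -1.2]
toolx [-0.093  0.025 -0.995]
```

{"name": "arm_command", "arguments": {
  "deltas": [
    [0.015,0,0,0],
    [0.015,0,0,0],
    [0.015,0,0,0],
    [0.015,0,0,0],
    [0,0,0,0],
    [0,0,0,0]
  ]
}}

```text
t: 21.95
ee_pos: [456.6, -51.2, 126.3]
orientation: [2.009, 0.302, -2.197]
ft_force: [0.9, -1.5, -0.2]
width: 51.8
```

```bash
python3 go.py
```

```text
t 21.95 tcp [456.6 -51.2 126.3] psi -75.9 tilt 5.48 w 51.8 F [ 0.9 -1.5 -0.2]
toolx [-0.092  0.025 -0.995]
```

{"name": "arm_command", "arguments": {
  "deltas": [
    [-0.01,0,0,0],
    [-0.01,0,0,0],
    [-0.01,0,0,0],
    [-0.01,0,0,0],
    [-0.01,0,0,0],
    [0,0,0,0]
  ]
}}

```text
t: 22.55
ee_pos: [463.6, -52.8, 183.6]
orientation: [2.015, 0.299, -2.19]
ft_force: [0.1, -0.7, 0.3]
width: 51.9
```

```bash
python3 go.py 445 -56 90 -75
```

```text
t 22.55 tcp [463.6 -52.8 183.6] psi -75.9 tilt 5.13 w 51.9 F [ 0.1 -0.7  0.3]
delta tool mm [94.8  2.7 11.6] norm 95.5 turn -0.015
after turn [np.float64(93.6), np.float64(-1.8), np.float64(18.8)] q6 66.9
toolx [-0.086  0.024 -0.996]
```

{"name": "arm_command", "arguments": {
  "deltas": [
    [-0.03,0,0,0],
    [0.03,0,0,0],
    [-0.03,0,0,0],
    [0.03,0,0,0],
    [0,0,0,0],
    [0,0,0,0]
  ]
}}

```text
t: 23.15
ee_pos: [464.4, -53.0, 184.0]
orientation: [2.015, 0.299, -2.191]
ft_force: [0.6, -0.5, 0.8]
width: 52.2
```

```bash
python3 go.py
```

```text
t 23.15 tcp [464.4 -53.  184. ] psi -75.9 tilt 5.16 w 52.2 F [ 0.6 -0.5  0.8]
toolx [-0.087  0.025 -0.996]
```

{"name": "arm_command", "arguments": {
  "deltas": [
    [0,0,0.03,0],
    [0,0,-0.03,0],
    [0,0,0.03,0],
    [0,0,-0.03,0],
    [0,0,0,0],
    [0,0,0,0]
  ]
}}

```text
t: 23.75
ee_pos: [458.0, -52.7, 185.3]
orientation: [2.005, 0.302, -2.202]
ft_force: [-0.4, -0.9, -0.1]
width: 51.6
```

```bash
python3 go.py 445 -56 90 -75
```

```text
t 23.75 tcp [458.  -52.7 185.3] psi -75.9 tilt 5.72 w 51.6 F [-0.4 -0.9 -0.1]
delta tool mm [95.9  4.7  5. ] norm 96.2 turn -0.016
after turn [np.float64(95.3), np.float64(-0.2), np.float64(13.4)] q6 66.9
toolx [-0.096  0.026 -0.995]
```

{"name": "arm_command", "arguments": {
  "deltas": [
    [0,0,-0.03,0],
    [0,0,0.03,0],
    [0,0,-0.03,0],
    [0,0,0.03,0],
    [0,0,0,0],
    [0,0,0,0]
  ]
}}

```text
t: 24.35
ee_pos: [456.9, -53.2, 186.3]
orientation: [2.002, 0.302, -2.205]
ft_force: [-0.7, 0.2, 0.4]
width: 52.1
```

```bash
python3 go.py
```

```text
t 24.35 tcp [456.9 -53.2 186.3] psi -75.9 tilt 5.9 w 52.1 F [-0.7  0.2  0.4]
toolx [-0.099  0.026 -0.995]
```

{"name": "arm_command", "arguments": {
  "deltas": [
    [0,0,0.01,0],
    [0,0,0.01,0],
    [0,0,0.01,0],
    [0,0,0.01,0],
    [0,0,0.01,0],
    [0,0,0,0],
    [0,0,0,0]
  ]
}}

```text
t: 25.05
ee_pos: [404.9, -66.8, 192.7]
orientation: [2.005, 0.301, -2.202]
ft_force: [1.0, -0.5, 0.3]
width: 51.5
```

```bash
python3 go.py
```

```text
t 25.05 tcp [404.9 -66.8 192.7] psi -75.9 tilt 5.71 w 51.5 F [ 1.  -0.5  0.3]
toolx [-0.096  0.025 -0.995]
```

{"name": "arm_command", "arguments": {
  "deltas": [
    [0,0,-0.01,0],
    [0,0,-0.01,0],
    [0,0,-0.01,0],
    [0,0,-0.01,0],
    [0,0,-0.01,0],
    [0,0,0,0],
    [0,0,0,0]
  ]
}}

```text
t: 25.75
ee_pos: [460.2, -52.9, 187.4]
orientation: [2.006, 0.302, -2.2]
ft_force: [-0.4, 0.3, 0.0]
width: 52.1
```

```bash
python3 go.py
```

```text
t 25.75 tcp [460.2 -52.9 187.4] psi -75.9 tilt 5.64 w 52.1 F [-0.4  0.3  0. ]
toolx [-0.095  0.025 -0.995]
```

{"name": "arm_command", "arguments": {
  "deltas": [
    [0,0.006,0,-0.015],
    [0.015,0,0,0],
    [0.02,0,0,0],
    [0.02,0,0,0],
    [0.02,0,0,0],
    [0.015,0,0,0],
    [0,0,0,0],
    [0,0,0,0]
  ]
}}

```text
t: 26.55
ee_pos: [452.2, -59.7, 96.0]
orientation: [1.997, 0.321, -2.186]
ft_force: [0.6, 0.3, -0.0]
width: 51.7
```

```bash
python3 go.py 445.5 -56 31 -76; python3 - <<'E'
from h import *
c=ctrl.get_calibration('wrist')
im=ctrl.get_image('wrist')[:,:,::-1].copy()
q=[[445+15*np.cos(t),-56+15*np.sin(t),34] for t in np.linspace(0,6.28,30)]
cv2.polylines(im,[proj(c,q).round().astype(int)],True,(255,0,0),1)
cv2.imwrite('pics/w12.png',im[200:])
E
```

```text
t 26.55 tcp [452.2 -59.7  96. ] psi -74.8 tilt 5.53 w 51.7 F [ 0.6  0.3 -0. ]
delta tool mm [65.4 -2.2  0. ] norm 65.5 turn 0.022
after turn [np.float64(65.0), np.float64(-5.2), np.float64(5.6)] q6 64.7
toolx [-0.093  0.024 -0.995]
```

View pics/w12.png

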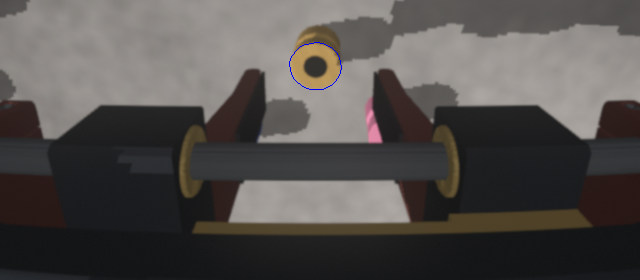

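{"name": "arm_command", "arguments": {
  "deltas": [
    [0.015,-0.002,0,0],
    [0.015,0,0,0],
    [0.015,0,0,0],
    [0,0,0,0],
    [0.006,0,0,0],
    [0,0,0,0],
    [0,0,0,0]
  ]
}}

```text
t: 27.3
ee_pos: [452.3, -58.0, 50.3]
orientation: [2.009, 0.317, -2.172]
ft_force: [-0.3, 0.5, 0.1]
width: 52.0
```

```bash
python3 go.py 445.5 -56 31 -76
```

```text
t 27.3 tcp [452.3 -58.   50.3] psi -74.7 tilt 4.81 w 52.0 F [-0.3  0.5  0.1]
delta tool mm [19.8 -2.9  4.7] norm 20.6 turn 0.023
after turn [np.float64(19.3), np.float64(-3.6), np.float64(6.2)] q6 64.7
toolx [-0.081  0.022 -0.996]
```

{"name": "arm_command", "arguments": {
  "deltas": [
    [0,-0.003,0.006,0],
    [0,0,0,0],
    [0.008,0,0,0],
    [0,0,0,0],
    [0.006,0,0,0],
    [0,0,0,0],
    [0,0,0,0]
  ]
}}

```text
t: 28.0
ee_pos: [444.6, -56.4, 36.7]
orientation: [2.01, 0.317, -2.17]
ft_force: [0.2, -0.7, -0.3]
width: 52.1
```

```bash
python3 go.py 445.5 -56 31 -76
```

```text
t 28.0 tcp [444.6 -56.4  36.7] psi -74.7 tilt 4.71 w 52.1 F [ 0.2 -0.7 -0.3]
delta tool mm [ 5.6  0.1 -1.3] norm 5.8 turn 0.023
after turn [np.float64(5.7), np.float64(-0.1), np.float64(-0.9)] q6 64.7
toolx [-0.079  0.022 -0.997]
```

{"name": "arm_command", "arguments": {
  "deltas": [
    [0.006,0,-0.001,0],
    [0,0,0,0],
    [0,0,0,0]
  ]
}}

```text
t: 28.3
ee_pos: [445.2, -55.9, 30.0]
orientation: [2.01, 0.317, -2.17]
ft_force: [-0.0, -0.3, -0.3]
width: 51.8
```

{"name": "arm_command", "arguments": {
  "deltas": [
    [0,0,0,0],
    [0,0,0,0],
    [0,0,0,0],
    [0,0,0,0],
    [0,0,0,0],
    [0,0,0,0]
  ],
  "hand": 0.0
}}

```text
t: 28.9
ee_pos: [445.4, -56.0, 30.2]
orientation: [2.011, 0.316, -2.17]
ft_force: [-0.0, -0.0, -1.0]
width: 29.8
```

```bash
python3 go.py 445.5 -56 31 -76
```

```text
t 28.9 tcp [445.4 -56.   30.2] psi -74.7 tilt 4.69 w 29.8 F [-0. -0. -1.]
delta tool mm [-0.8  0.  -0.1] norm 0.8 turn 0.023
after turn [np.float64(-0.8), np.float64(0.0), np.float64(-0.1)] q6 64.7
toolx [-0.079  0.022 -0.997]
```

{"name": "arm_command", "arguments": {
  "deltas": [
    [-0.01,0,0,0],
    [-0.015,0,0,0],
    [-0.015,0,0,0],
    [-0.015,0,0,0],
    [-0.015,0,0,0],
    [-0.015,0,0,0],
    [-0.015,0,0,0],
    [-0.01,0,0,0],
    [0,0,0,0]
  ]
}}

```text
t: 29.8
ee_pos: [454.0, -58.3, 148.4]
orientation: [2.011, 0.316, -2.169]
ft_force: [0.1, -0.1, -0.4]
width: 29.6
```

```bash
python3 go.py 600 205 130 -75
```

```text
t 29.8 tcp [454.  -58.3 148.4] psi -74.7 tilt 4.67 w 29.6 F [ 0.1 -0.1 -0.4]
delta tool mm [  12.6 -214.5 -211.7] norm 301.6 turn 0.005
after turn [np.float64(18.4), np.float64(-216.6), np.float64(-209.1)] q6 65.0
toolx [-0.078  0.022 -0.997]
```

{"name": "arm_command", "arguments": {
  "deltas": [
    [0,-0.012,-0.012,0],
    [0,-0.02,-0.02,0],
    [0,-0.022,-0.022,0],
    [0,-0.022,-0.022,0],
    [0,-0.022,-0.022,0],
    [0,-0.022,-0.022,0],
    [0,-0.022,-0.022,0],
    [0,-0.02,-0.02,0],
    [0,-0.01,-0.01,0],
    [0,0,0,0]
  ]
}}

```text
t: 30.8
ee_pos: [574.2, 160.4, 137.9]
orientation: [2.003, 0.314, -2.179]
ft_force: [-0.7, -0.0, -1.2]
width: 29.9
```

```bash
python3 go.py 606 208 100 -75;  python3 - <<'E'
from h import *
import pickle
pickle.dump(ctrl.get_calibration('wrist'),open('w13.pkl','wb'))
cv2.imwrite('pics/w13.png',ctrl.get_image('wrist')[:,:,::-1])
E
```

```text
t 30.8 tcp [574.2 160.4 137.9] psi -74.9 tilt 5.11 w 29.9 F [-0.7 -0.  -1.2]
delta tool mm [ 36.  -36.  -46.1] norm 68.6 turn 0.003
after turn [np.float64(37.9), np.float64(-37.7), np.float64(-43.0)] q6 86.4
toolx [-0.087  0.021 -0.996]
```

View pics/w13.png

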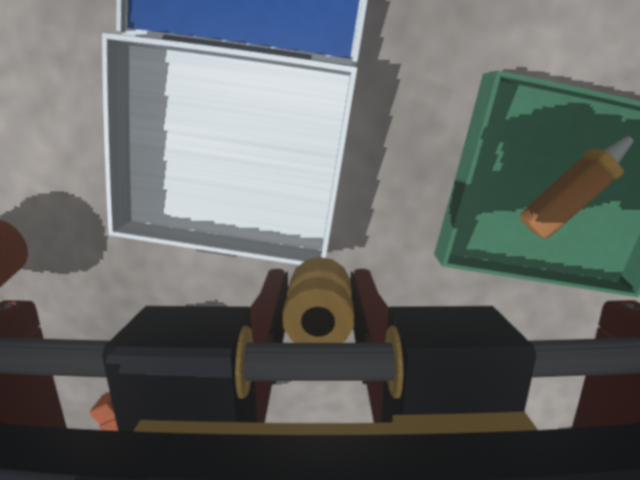

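```bash
python3 - <<'E'
from h import *
import pickle
c=pickle.load(open('w13.pkl','rb'))
P=np.array([at(c,u,v,30)[:2] for u,v in[(104,36),(356,68),(325,262),(108,236)]])
print(P.round(1),P.mean(0).round(1),np.linalg.norm(P[0]-P[1]),np.linalg.norm(P[1]-P[2]))
d=P[0]-P[1];print(np.degrees(np.arctan2(d[1],d[0])))
E
```

```text
[[660.1 327.1]
 [680.1 171. ]
 [552.1 154.9]
 [527.1 313. ]] [604.9 241.5] 157.4424264535973 128.95712356992678
97.28903322201928
```

{"name": "arm_command", "arguments": {
  "deltas": [
    [0,-0.014,-0.016,0],
    [0,-0.014,-0.016,0],
    [0,-0.008,-0.012,0],
    [0.01,0,0,0],
    [0.015,0,0,0],
    [0.01,0,0,0],
    [0,0,0,0],
    [0,0,0,0]
  ]
}}

```text
t: 31.65
ee_pos: [597.5, 198.6, 94.9]
orientation: [1.992, 0.304, -2.193]
ft_force: [0.3, 0.2, 0.1]
width: 29.8
```

```bash
python3 go.py 608 208 34 -75
```

```text
t 31.65 tcp [597.5 198.6  94.9] psi -75.2 tilt 5.7 w 29.8 F [0.3 0.2 0.1]
delta tool mm [ 59.8  -4.  -18. ] norm 62.6 turn -0.004
after turn [np.float64(60.9), np.float64(-6.4), np.float64(-12.6)] q6 89.4
toolx [-0.098  0.016 -0.995]
```

{"name": "arm_command", "arguments": {
  "deltas": [
    [0,-0.002,-0.01,0],
    [0,-0.002,-0.007,0],
    [0,0,0,0],
    [0.012,0,0,0],
    [0.012,0,0,0],
    [0.01,0,0,0],
    [0,0,0,0],
    [0,0,0,0]
  ]
}}

```text
t: 32.45
ee_pos: [610.7, 208.0, 56.8]
orientation: [1.993, 0.304, -2.193]
ft_force: [-0.7, -0.5, -1.4]
width: 29.6
```

```bash
python3 go.py 608 208 34 -75
```

```text
t 32.45 tcp [610.7 208.   56.8] psi -75.2 tilt 5.68 w 29.6 F [-0.7 -0.5 -1.4]
delta tool mm [22.9  0.2  0.5] norm 23.0 turn -0.004
after turn [np.float64(22.8), np.float64(-0.7), np.float64(2.6)] q6 89.7
toolx [-0.098  0.016 -0.995]
```

{"name": "arm_command", "arguments": {
  "deltas": [
    [0.01,0,0,0],
    [0,0,0,0],
    [0.007,0,0,0],
    [0,0,0,0],
    [0,0,0,0]
  ]
}}

```text
t: 32.95
ee_pos: [609.1, 208.2, 38.7]
orientation: [1.993, 0.304, -2.193]
ft_force: [0.4, 0.3, -0.7]
width: 29.6
```

```bash
python3 go.py 608 208 33.5 -75
```

```text
t 32.95 tcp [609.1 208.2  38.7] psi -75.2 tilt 5.65 w 29.6 F [ 0.4  0.3 -0.7]
delta tool mm [5.3 0.1 0.6] norm 5.3 turn -0.004
after turn [np.float64(5.2), np.float64(-0.1), np.float64(1.1)] q6 89.6
toolx [-0.097  0.016 -0.995]
```

{"name": "arm_command", "arguments": {
  "deltas": [
    [0.003,0,0,0],
    [0,0,0,0],
    [0.002,0,0,0],
    [0,0,0,0],
    [0,0,0,0]
  ]
}}

```text
t: 33.45
ee_pos: [609.0, 208.4, 33.9]
orientation: [1.995, 0.304, -2.192]
ft_force: [0.8, -0.3, 0.0]
width: 29.8
```

```bash
python3 go.py 608 208 33.5 -75
```

```text
t 33.45 tcp [609.  208.4  33.9] psi -75.2 tilt 5.59 w 29.8 F [ 0.8 -0.3  0. ]
delta tool mm [0.5 0.2 1.1] norm 1.2 turn -0.004
after turn [np.float64(0.4), np.float64(0.2), np.float64(1.1)] q6 89.6
toolx [-0.096  0.017 -0.995]
```

{"name": "arm_command", "arguments": {
  "deltas": [
    [0,0,0,0],
    [0,0,0,0],
    [0,0,0,0],
    [0,0,0,0]
  ],
  "hand": 0.046
}}

```text
t: 33.85
ee_pos: [609.4, 208.6, 34.5]
orientation: [1.996, 0.304, -2.191]
ft_force: [1.1, 0.4, -0.5]
width: 46.2
```

{"name": "arm_command", "arguments": {
  "deltas": [
    [-0.01,0,0,0],
    [-0.015,0,0,0],
    [-0.015,0,0,0],
    [-0.015,0,0,0],
    [-0.015,0,0,0],
    [-0.015,0,0,0],
    [-0.01,0,0,0],
    [0,0,0,0]
  ]
}}

```text
t: 34.65
ee_pos: [620.9, 207.2, 140.7]
orientation: [2.002, 0.305, -2.186]
ft_force: [0.4, 0.3, 0.6]
width: 45.8
```

```bash
python3 go.py 445 200 130 -75;  python3 - <<'E'
from h import *
cv2.imwrite('pics/w14.png',ctrl.get_image('wrist')[:,:,::-1])
E
```

```text
t 34.65 tcp [620.9 207.2 140.7] psi -75.2 tilt 5.28 w 45.8 F [0.4 0.3 0.6]
delta tool mm [ 26.4 -37.5 170.3] norm 176.4 turn -0.004
after turn [np.float64(10.7), np.float64(-38.6), np.float64(171.8)] q6 89.9
toolx [-0.09   0.018 -0.996]
```

View pics/w14.png

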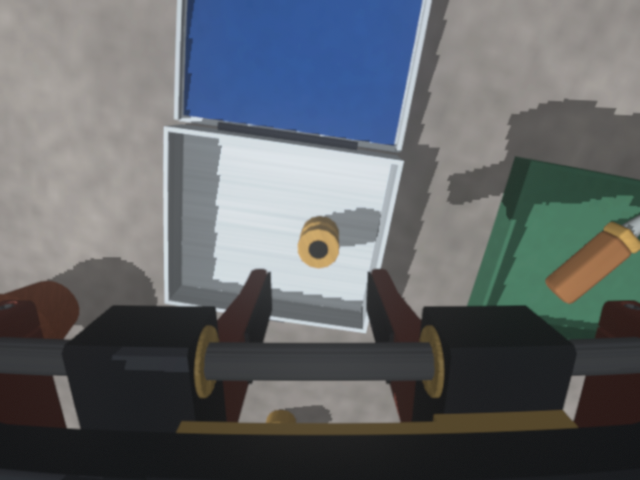

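{"name": "arm_command", "arguments": {
  "deltas": [
    [0,-0.003,0.012,0],
    [0,-0.004,0.02,0],
    [0,-0.005,0.022,0],
    [0,-0.005,0.022,0],
    [0,-0.005,0.022,0],
    [0,-0.005,0.022,0],
    [0,-0.005,0.022,0],
    [0,-0.004,0.018,0],
    [0,0,0.01,0],
    [0,0,0,0]
  ],
  "hand": 0.052
}}

```text
t: 35.7
ee_pos: [427.0, 194.3, 148.8]
orientation: [1.977, 0.3, -2.205]
ft_force: [-0.7, -0.1, -0.2]
width: 51.9
```

```bash
python3 go.py 405 194.5 90 -75;  python3 - <<'E'
from h import *
c=ctrl.get_calibration('wrist')
im=ctrl.get_image('wrist')[:,:,::-1].copy()
q=[[405+15*np.cos(t),194.5+15*np.sin(t),34] for t in np.linspace(0,6.28,30)]
cv2.polylines(im,[proj(c,q).round().astype(int)],True,(255,0,0),1)
cv2.imwrite('pics/w15.png',im[100:])
E
```

```text
t 35.7 tcp [427.  194.3 148.8] psi -75.2 tilt 6.36 w 51.9 F [-0.7 -0.1 -0.2]
delta tool mm [60.9 -3.5 15. ] norm 62.8 turn -0.004
after turn [np.float64(58.8), np.float64(-5.9), np.float64(21.2)] q6 93.8
toolx [-0.11   0.011 -0.994]
```

View pics/w15.png

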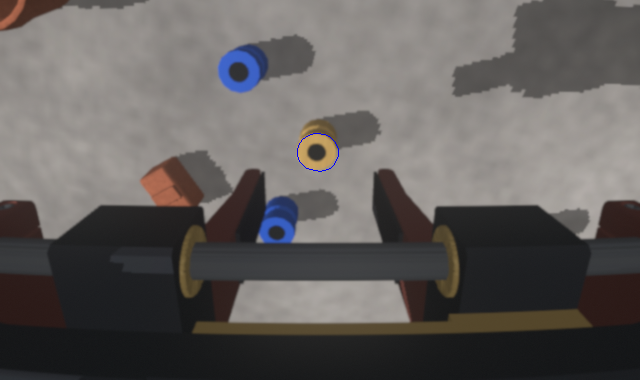

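{"name": "arm_command", "arguments": {
  "deltas": [
    [0.012,-0.003,0.005,0],
    [0.015,-0.001,0.003,0],
    [0.015,0,0,0],
    [0.015,0,0,0],
    [0.015,0,0,0],
    [0.01,0,0,0],
    [0,0,0,0],
    [0,0,0,0]
  ]
}}

```text
t: 36.55
ee_pos: [418.0, 198.9, 64.8]
orientation: [1.988, 0.3, -2.199]
ft_force: [-0.1, -0.4, -0.2]
width: 51.9
```

```bash
python3 go.py 405.5 194.5 31 -75
```

```text
t 36.55 tcp [418.  198.9  64.8] psi -75.4 tilt 5.93 w 51.9 F [-0.1 -0.4 -0.2]
delta tool mm [34.8  2.5  9.9] norm 36.3 turn -0.006
after turn [np.float64(33.8), np.float64(1.0), np.float64(13.2)] q6 93.5
toolx [-0.102  0.014 -0.995]
```

{"name": "arm_command", "arguments": {
  "deltas": [
    [0,0.002,0.008,0],
    [0,0.001,0.003,0],
    [0,0,0,0],
    [0.01,0,0,0],
    [0,0,0,0],
    [0.01,0,0,0],
    [0,0,0,0],
    [0,0,0,0]
  ]
}}

```text
t: 37.35
ee_pos: [406.7, 193.5, 45.9]
orientation: [1.993, 0.301, -2.195]
ft_force: [-0.9, 0.4, -0.4]
width: 52.2
```

```bash
python3 go.py 405.5 194.5 31 -75
```

```text
t 37.35 tcp [406.7 193.5  45.9] psi -75.4 tilt 5.73 w 52.2 F [-0.9  0.4 -0.4]
delta tool mm [15.  -0.7 -0.5] norm 15.0 turn -0.006
after turn [np.float64(14.9), np.float64(-1.3), np.float64(0.9)] q6 92.9
toolx [-0.099  0.016 -0.995]
```

{"name": "arm_command", "arguments": {
  "deltas": [
    [0.01,-0.001,0,0],
    [0,0,0,0],
    [0.004,0,0,0],
    [0,0,0,0],
    [0,0,0,0]
  ]
}}

```text
t: 37.85
ee_pos: [404.9, 194.9, 30.5]
orientation: [1.992, 0.301, -2.196]
ft_force: [-0.2, 0.1, -0.1]
width: 52.3
```

```bash
python3 go.py 405.5 194.5 31 -75
```

```text
t 37.85 tcp [404.9 194.9  30.5] psi -75.3 tilt 5.75 w 52.3 F [-0.2  0.1 -0.1]
delta tool mm [-0.6  0.5 -0.4] norm 0.9 turn -0.006
after turn [np.float64(-0.5), np.float64(0.5), np.float64(-0.5)] q6 92.8
toolx [-0.099  0.016 -0.995]
```

{"name": "arm_command", "arguments": {
  "deltas": [
    [0,0,0,0],
    [0,0,0,0],
    [0,0,0,0],
    [0,0,0,0],
    [0,0,0,0],
    [0,0,0,0]
  ],
  "hand": 0.0
}}

```text
t: 38.45
ee_pos: [405.2, 194.9, 31.0]
orientation: [1.993, 0.301, -2.195]
ft_force: [0.3, 0.0, -0.9]
width: 29.7
```

```bash
python3 go.py 405.5 194.5 31 -75
```

```text
t 38.45 tcp [405.2 194.9  31. ] psi -75.4 tilt 5.71 w 29.7 F [ 0.3  0.  -0.9]
delta tool mm [-0.1  0.5 -0.2] norm 0.5 turn -0.006
after turn [np.float64(-0.0), np.float64(0.5), np.float64(-0.2)] q6 92.8
toolx [-0.098  0.016 -0.995]
```

{"name": "arm_command", "arguments": {
  "deltas": [
    [-0.01,0,0,0],
    [-0.015,0,0,0],
    [-0.015,0,0,0],
    [-0.015,0,0,0],
    [-0.015,0,0,0],
    [-0.015,0,0,0],
    [-0.015,0,0,0],
    [-0.01,0,0,0],
    [0,0,0,0]
  ]
}}

```text
t: 39.35
ee_pos: [416.3, 192.8, 149.0]
orientation: [1.994, 0.301, -2.194]
ft_force: [1.1, 0.0, -0.8]
width: 30.0
```

```bash
python3 go.py 600 274 130 -75
```

```text
t 39.35 tcp [416.3 192.8 149. ] psi -75.4 tilt 5.67 w 30.0 F [ 1.1  0.  -0.8]
delta tool mm [   2.3  -31.3 -199.2] norm 201.7 turn -0.006
after turn [np.float64(19.0), np.float64(-30.9), np.float64(-198.4)] q6 94.1
toolx [-0.097  0.016 -0.995]
```

{"name": "arm_command", "arguments": {
  "deltas": [
    [0,-0.003,-0.012,0],
    [0,-0.003,-0.018,0],
    [0,-0.003,-0.02,0],
    [0,-0.003,-0.02,0],
    [0,-0.003,-0.02,0],
    [0,-0.003,-0.02,0],
    [0,-0.003,-0.02,0],
    [0,-0.003,-0.018,0],
    [0,-0.003,-0.012,0],
    [0,0,0,0]
  ]
}}

```text
t: 40.35
ee_pos: [571.0, 264.4, 125.3]
orientation: [1.984, 0.298, -2.202]
ft_force: [0.2, -0.1, -1.3]
width: 29.6
```

```bash
python3 go.py 600 274 90 -75
```

```text
t 40.35 tcp [571.  264.4 125.3] psi -75.4 tilt 6.11 w 29.6 F [ 0.2 -0.1 -1.3]
delta tool mm [ 32.1  -0.6 -33.9] norm 46.7 turn -0.007
after turn [np.float64(35.3), np.float64(-1.8), np.float64(-30.5)] q6 95.6
toolx [-0.106  0.013 -0.994]
```

{"name": "arm_command", "arguments": {
  "deltas": [
    [0,0,-0.012,0],
    [0,0,-0.015,0],
    [0,0,-0.007,0],
    [0.01,0,0,0],
    [0.015,0,0,0],
    [0.01,0,0,0],
    [0,0,0,0],
    [0,0,0,0]
  ]
}}

```text
t: 41.15
ee_pos: [594.6, 272.0, 77.8]
orientation: [1.969, 0.295, -2.212]
ft_force: [-0.2, 0.5, -0.8]
width: 29.5
```

```bash
python3 go.py 600 274 34 -75; python3 - <<'E'
from h import *
cv2.imwrite('pics/w16.png',ctrl.get_image('wrist')[:,:,::-1])
E
```

```text
t 41.15 tcp [594.6 272.   77.8] psi -75.4 tilt 6.74 w 29.5 F [-0.2  0.5 -0.8]
delta tool mm [ 42.9   1.1 -10.6] norm 44.2 turn -0.007
after turn [np.float64(43.8), np.float64(-0.6), np.float64(-5.8)] q6 95.3
toolx [-0.117  0.008 -0.993]
```

View pics/w16.png

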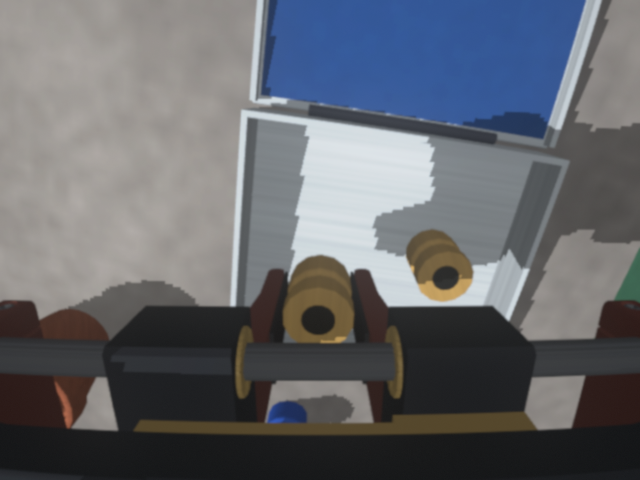

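```bash
python3 - <<'E'
from h import *
c=ctrl.get_calibration('scene')
b=at(c,466,212,0);print('base front',b)
for z in(50,60,70,80): print(z,at(c,454,185,z).round(),at(c,481,186,z).round(), np.linalg.norm(at(c,454,185,z)-at(c,481,186,z)).round())
im=ctrl.get_image('side')[:,:,::-1];cv2.imwrite('pics/s17.png',im)
E
```

```text
base front [498.28252505 410.68331179   0.        ]
50 [438. 411.  50.] [474. 471.  50.] 70.0
60 [453. 398.  60.] [488. 457.  60.] 69.0
70 [468. 385.  70.] [503. 443.  70.] 68.0
80 [483. 372.  80.] [517. 429.  80.] 67.0
```

View pics/s17.png

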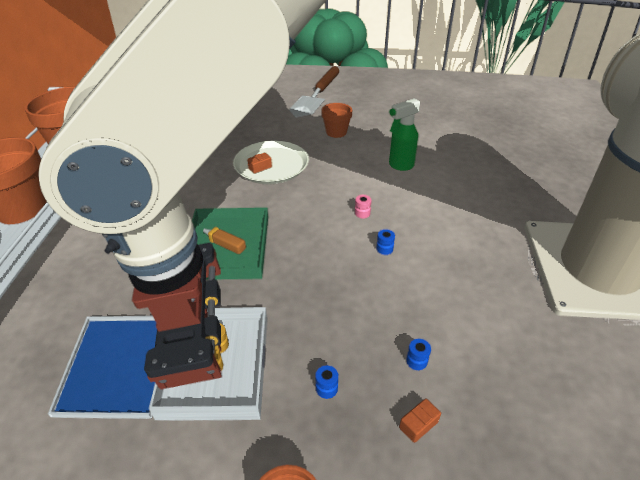

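{"name": "arm_command", "arguments": {
  "deltas": [
    [0,0.001,-0.009,0],
    [0,0,0,0],
    [0.012,0,0,0],
    [0.012,0,0,0],
    [0,0,0,0],
    [0,0,0,0]
  ]
}}

```text
t: 41.85
ee_pos: [602.7, 274.1, 52.6]
orientation: [1.973, 0.296, -2.209]
ft_force: [0.3, -0.3, -0.1]
width: 29.8
```

```bash
python3 go.py 600 274 34 -75
```

```text
t 41.85 tcp [602.7 274.1  52.6] psi -75.4 tilt 6.55 w 29.8 F [ 0.3 -0.3 -0.1]
delta tool mm [18.8  0.1  0.6] norm 18.8 turn -0.007
after turn [np.float64(18.6), np.float64(-0.6), np.float64(2.6)] q6 95.0
toolx [-0.114  0.009 -0.993]
```

{"name": "arm_command", "arguments": {
  "deltas": [
    [0.01,0,0,0],
    [0,0,0,0],
    [0.005,0,0,0],
    [0,0,0,0],
    [0,0,0,0]
  ]
}}

```text
t: 42.35
ee_pos: [600.6, 274.2, 36.2]
orientation: [1.973, 0.296, -2.21]
ft_force: [-0.5, 0.3, -1.3]
width: 29.4
```

```bash
python3 go.py 600 274 34 -75
```

```text
t 42.35 tcp [600.6 274.2  36.2] psi -75.4 tilt 6.58 w 29.4 F [-0.5  0.3 -1.3]
delta tool mm [2.2 0.2 0.4] norm 2.3 turn -0.006
after turn [np.float64(2.2), np.float64(0.1), np.float64(0.6)] q6 95.0
toolx [-0.114  0.009 -0.993]
```

{"name": "arm_command", "arguments": {
  "deltas": [
    [0.0015,0,0,0],
    [0,0,0,0],
    [0,0,0,0]
  ]
}}

```text
t: 42.65
ee_pos: [600.7, 274.3, 35.0]
orientation: [1.974, 0.296, -2.209]
ft_force: [0.8, -0.1, -1.7]
width: 30.2
```

{"name": "arm_command", "arguments": {
  "deltas": [
    [0,0,0,0],
    [0,0,0,0],
    [0,0,0,0],
    [0,0,0,0]
  ],
  "hand": 0.046
}}

```text
t: 43.05
ee_pos: [601.2, 274.6, 35.7]
orientation: [1.975, 0.296, -2.208]
ft_force: [0.6, 0.1, -0.3]
width: 46.1
```

{"name": "arm_command", "arguments": {
  "deltas": [
    [-0.01,0,0,0],
    [-0.01,0,0,0],
    [-0.01,0,0,0],
    [-0.01,0,0,0],
    [-0.01,0,0,0],
    [-0.01,0,0,0],
    [-0.01,0,0,0],
    [-0.01,0,0,0],
    [-0.01,0,0,0],
    [0,0,0,0]
  ]
}}

```text
t: 44.05
ee_pos: [613.4, 273.9, 135.5]
orientation: [1.979, 0.297, -2.205]
ft_force: [0.3, -0.3, -0.0]
width: 45.9
```

```bash
python3 go.py 355 300 130 -46;  python3 - <<'E'
from h import *
cv2.imwrite('pics/w18.png',ctrl.get_image('wrist')[:,:,::-1])
E
```

```text
t 44.05 tcp [613.4 273.9 135.5] psi -75.4 tilt 6.29 w 45.9 F [ 0.3 -0.3 -0. ]
delta tool mm [ 33.9 -90.2 241.2] norm 259.7 turn -0.513
after turn [np.float64(5.5), np.float64(-198.2), np.float64(167.7)] q6 95.3
toolx [-0.109  0.011 -0.994]
```

View pics/w18.png

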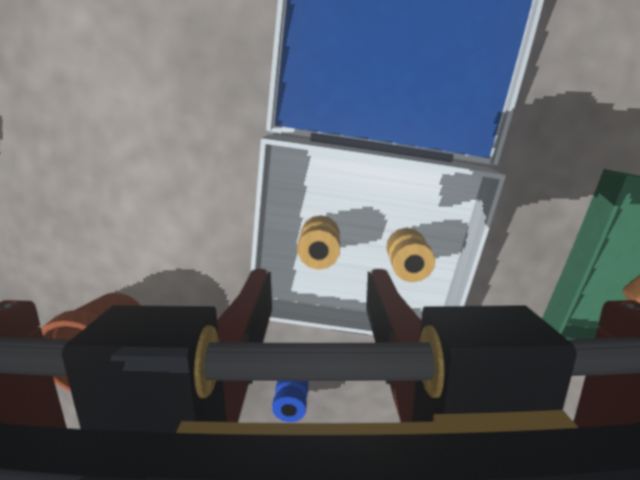

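{"name": "arm_command", "arguments": {
  "deltas": [
    [0,-0.005,0.012,0],
    [0,-0.008,0.02,0],
    [0,-0.009,0.023,0],
    [0,-0.009,0.023,0],
    [0,-0.009,0.023,0],
    [0,-0.009,0.023,0],
    [0,-0.009,0.023,0],
    [0,-0.008,0.02,0],
    [0,-0.005,0.01,0],
    [0,0,0,0]
  ],
  "hand": 0.055
}}

```text
t: 45.1
ee_pos: [406.0, 295.0, 151.3]
orientation: [1.961, 0.291, -2.218]
ft_force: [0.8, 0.1, 0.8]
width: 54.8
```

{"name": "arm_command", "arguments": {
  "deltas": [
    [0,0,0,-0.1],
    [0,0,0,-0.1],
    [0,0,0,-0.1],
    [0,0,0,-0.1],
    [0,0,0,-0.06],
    [0,0,0,0],
    [0,0,0,0]
  ]
}}

```text
t: 45.8
ee_pos: [409.8, 295.2, 150.1]
orientation: [1.699, 0.74, -1.915]
ft_force: [-0.6, -0.4, -1.1]
width: 54.9
```

```bash
python3 go.py 330 305.5 100 -46
```

```text
t 45.8 tcp [409.8 295.2 150.1] psi -48.2 tilt 6.95 w 54.9 F [-0.6 -0.4 -1.1]
delta tool mm [ 59.4 -56.4  47.6] norm 94.7 turn -0.038
after turn [np.float64(50.1), np.float64(-62.8), np.float64(50.2)] q6 76.9
toolx [-0.121  0.005 -0.993]
```

Now slow vertical cycles, to see what takes the tilt out.

{"name": "arm_command", "arguments": {
  "deltas": [
    [-0.01,0,0,0],
    [-0.01,0,0,0],
    [-0.01,0,0,0],
    [-0.01,0,0,0],
    [-0.01,0,0,0],
    [0,0,0,0]
  ]
}}

```text
t: 46.4
ee_pos: [417.7, 295.3, 205.2]
orientation: [1.704, 0.737, -1.915]
ft_force: [-0.1, 0.3, -0.7]
width: 55.2
```

```bash
python3 go.py
```

```text
t 46.4 tcp [417.7 295.3 205.2] psi -48.4 tilt 6.82 w 55.2 F [-0.1  0.3 -0.7]
toolx [-0.119  0.006 -0.993]
```

{"name": "arm_command", "arguments": {
  "deltas": [
    [0.03,0,0,0],
    [0.03,0,0,0],
    [0,0,0,0]
  ]
}}

```text
t: 46.7
ee_pos: [411.9, 296.5, 146.5]
orientation: [1.71, 0.739, -1.911]
ft_force: [-0.0, -0.1, -0.3]
width: 55.2
```

```bash
python3 go.py
```

```text
t 46.7 tcp [411.9 296.5 146.5] psi -48.4 tilt 6.56 w 55.2 F [-0.  -0.1 -0.3]
toolx [-0.114  0.009 -0.993]
```

{"name": "arm_command", "arguments": {
  "deltas": [
    [-0.01,0,0,0],
    [0,0,0,0],
    [-0.01,0,0,0],
    [0,0,0,0],
    [-0.01,0,0,0],
    [0,0,0,0],
    [-0.01,0,0,0],
    [0,0,0,0]
  ]
}}

```text
t: 47.5
ee_pos: [419.4, 297.5, 195.1]
orientation: [1.717, 0.74, -1.905]
ft_force: [0.1, -0.1, -0.2]
width: 54.9
```

```bash
python3 go.py
```

```text
t 47.5 tcp [419.4 297.5 195.1] psi -48.4 tilt 6.23 w 54.9 F [ 0.1 -0.1 -0.2]
toolx [-0.108  0.013 -0.994]
```

{"name": "arm_command", "arguments": {
  "deltas": [
    [0,0.02,0,0],
    [0,0.02,0,0],
    [0,0,0,0],
    [0,-0.02,0,0],
    [0,-0.02,0,0],
    [0,0,0,0]
  ]
}}

```text
t: 48.1
ee_pos: [418.7, 297.6, 195.2]
orientation: [1.718, 0.739, -1.907]
ft_force: [-0.6, -0.8, -0.3]
width: 55.1
```

```bash
python3 go.py; python3 -c "
from h import *
o=ctrl.get_obs();print(np.degrees(o['qpos']).round(1))"
```

```text
t 48.1 tcp [418.7 297.6 195.2] psi -48.5 tilt 6.3 w 55.1 F [-0.6 -0.8 -0.3]
toolx [-0.109  0.013 -0.994]
[ 31.9  21.1 106.9   4.7  57.   77.5]
```

{"name": "arm_command", "arguments": {
  "deltas": [
    [0.035,0,0,0],
    [0.035,0,0,0],
    [0,0,0,0],
    [-0.02,0,0,0],
    [0,0,0,0],
    [-0.02,0,0,0],
    [0,0,0,0],
    [-0.02,0,0,0],
    [0,0,0,0],
    [0,0,0,0]
  ]
}}

```text
t: 49.1
ee_pos: [418.8, 298.6, 187.6]
orientation: [1.721, 0.741, -1.902]
ft_force: [-0.7, -0.2, 0.7]
width: 54.6
```

```bash
python3 go.py
```

```text
t 49.1 tcp [418.8 298.6 187.6] psi -48.4 tilt 6.08 w 54.6 F [-0.7 -0.2  0.7]
toolx [-0.105  0.015 -0.994]
```

{"name": "arm_command", "arguments": {
  "deltas": [
    [0.02,0,0,0],
    [0,0,0,0],
    [0.02,0,0,0],
    [0,0,0,0],
    [0.02,0,0,0],
    [0,0,0,0],
    [-0.04,0,0,0],
    [-0.02,0,0,0],
    [0,0,0,0]
  ]
}}

```text
t: 50.0
ee_pos: [419.0, 298.4, 189.2]
orientation: [1.718, 0.74, -1.905]
ft_force: [0.4, -0.1, -0.3]
width: 54.9
```

```bash
python3 go.py
```

```text
t 50.0 tcp [419.  298.4 189.2] psi -48.4 tilt 6.24 w 54.9 F [ 0.4 -0.1 -0.3]
toolx [-0.108  0.013 -0.994]
```

{"name": "arm_command", "arguments": {
  "deltas": [
    [0.04,0,0,0],
    [0.03,0,0,0],
    [0,0,0,0],
    [-0.006,0,0,0],
    [-0.006,0,0,0],
    [-0.006,0,0,0],
    [-0.006,0,0,0],
    [-0.006,0,0,0],
    [-0.006,0,0,0],
    [-0.006,0,0,0]
  ]
}}

```text
t: 51.0
ee_pos: [420.6, 301.1, 171.1]
orientation: [1.732, 0.744, -1.892]
ft_force: [1.1, -0.2, -0.4]
width: 55.4
```

```bash
python3 go.py
```

```text
t 51.0 tcp [420.6 301.1 171.1] psi -48.3 tilt 5.62 w 55.4 F [ 1.1 -0.2 -0.4]
toolx [-0.096  0.02  -0.995]
```

{"name": "arm_command", "arguments": {
  "deltas": [
    [0.001,0,0,0],
    [-0.002,0,0,0],
    [0.001,0,0,0],
    [-0.002,0,0,0],
    [0.001,0,0,0],
    [-0.002,0,0,0],
    [0.001,0,0,0],
    [-0.002,0,0,0],
    [0.001,0,0,0],
    [-0.002,0,0,0]
  ]
}}

```text
t: 52.0
ee_pos: [420.7, 300.7, 176.2]
orientation: [1.731, 0.743, -1.893]
ft_force: [-0.9, -0.1, -0.2]
width: 54.4
```

```bash
python3 go.py
```

```text
t 52.0 tcp [420.7 300.7 176.2] psi -48.3 tilt 5.67 w 54.4 F [-0.9 -0.1 -0.2]
toolx [-0.097  0.02  -0.995]
```

{"name": "arm_command", "arguments": {
  "deltas": [
    [0,0,0.001,0],
    [0,0,0.001,0],
    [0,0,0.001,0],
    [0,0,0.001,0],
    [0,0,0.001,0],
    [0,0,0.001,0],
    [0,0,0.001,0],
    [0,0,0.001,0],
    [0,0,0.001,0],
    [0,0,0.001,0]
  ]
}}

```text
t: 53.0
ee_pos: [412.8, 293.5, 177.2]
orientation: [1.732, 0.743, -1.893]
ft_force: [-0.2, 0.5, 0.3]
width: 54.9
```

```bash
python3 go.py
```

```text
t 53.0 tcp [412.8 293.5 177.2] psi -48.3 tilt 5.65 w 54.9 F [-0.2  0.5  0.3]
toolx [-0.096  0.02  -0.995]
```

{"name": "arm_command", "arguments": {
  "deltas": [
    [0.045,0,0,0],
    [0.04,0,0,0],
    [0,0,0,0],
    [-0.012,0,0,0],
    [-0.012,0,0,0],
    [-0.012,0,0,0],
    [-0.012,0,0,0],
    [-0.012,0,0,0],
    [-0.012,0,0,0],
    [0,0,0,0]
  ]
}}

```text
t: 54.0
ee_pos: [419.4, 297.3, 184.2]
orientation: [1.757, 0.748, -1.871]
ft_force: [-0.3, -0.6, -0.9]
width: 55.2
```

```bash
python3 go.py
```

```text
t 54.0 tcp [419.4 297.3 184.2] psi -48.3 tilt 4.7 w 55.2 F [-0.3 -0.6 -0.9]
toolx [-0.075  0.033 -0.997]
```

{"name": "arm_command", "arguments": {
  "deltas": [
    [0.045,0,0,0],
    [0.04,0,0,0],
    [-0.006,0,0,0],
    [-0.006,0,0,0],
    [-0.006,0,0,0],
    [-0.006,0,0,0],
    [-0.006,0,0,0],
    [-0.006,0,0,0],
    [-0.006,0,0,0],
    [-0.006,0,0,0]
  ]
}}

```text
t: 55.0
ee_pos: [424.5, 302.3, 165.9]
orientation: [1.785, 0.754, -1.848]
ft_force: [-0.2, 0.5, -0.2]
width: 55.3
```

```bash
python3 go.py
```

```text
t 55.0 tcp [424.5 302.3 165.9] psi -48.2 tilt 4.03 w 55.3 F [-0.2  0.5 -0.2]
toolx [-0.052  0.047 -0.998]
```

```bash
python3 go.py 330 305.5 100 -46
```

```text
t 55.0 tcp [424.5 302.3 165.9] psi -48.2 tilt 4.03 w 55.3 F [-0.2  0.5 -0.2]
delta tool mm [ 70.8 -60.6  67.9] norm 115.3 turn -0.039
after turn [np.float64(65.9), np.float64(-68.0), np.float64(65.8)] q6 76.9
toolx [-0.052  0.047 -0.998]
```

{"name": "arm_command", "arguments": {
  "deltas": [
    [0,-0.01,0.01,-0.035],
    [0,-0.012,0.013,0],
    [0,-0.012,0.013,0],
    [0,-0.012,0.012,0],
    [0,-0.008,0.008,0],
    [0.015,0,0,0],
    [0.015,0,0,0],
    [0.01,0,0,0],
    [0,0,0,0],
    [0,0,0,0]
  ]
}}

```text
t: 56.0
ee_pos: [331.3, 302.6, 128.7]
orientation: [1.753, 0.786, -1.824]
ft_force: [0.5, -0.2, 0.1]
width: 54.9
```

```bash
python3 go.py 330 305.5 31 -46; python3 - <<'E'
from h import *
c=ctrl.get_calibration('wrist')
im=ctrl.get_image('wrist')[:,:,::-1].copy()
a=np.radians(44);u=np.array([np.cos(a),np.sin(a)]);v=np.array([-u[1],u[0]])
q=[[*(np.array([330,305.5])+i*23*u+j*14*v),26] for i,j in((1,1),(1,-1),(-1,-1),(-1,1))]
cv2.polylines(im,[proj(c,q).round().astype(int)],True,(255,0,0),1)
cv2.imwrite('pics/w19.png',im)
E
```

```text
t 56.0 tcp [331.3 302.6 128.7] psi -45.8 tilt 4.12 w 54.9 F [ 0.5 -0.2  0.1]
delta tool mm [97.6  4.  -2.1] norm 97.7 turn 0.003
after turn [np.float64(97.7), np.float64(-3.0), np.float64(-1.1)] q6 79.4
toolx [-0.057  0.044 -0.997]
```

View pics/w19.png

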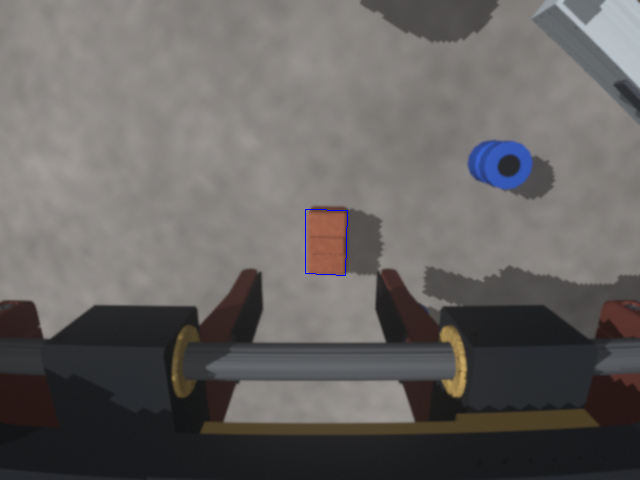

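{"name": "arm_command", "arguments": {
  "deltas": [
    [0.015,0.002,-0.002,0],
    [0.018,0.001,0,0],
    [0.018,0,0,0],
    [0.012,0,0,0],
    [0,0,0,0],
    [0,0,0,0]
  ]
}}

```text
t: 56.65
ee_pos: [334.5, 306.7, 66.9]
orientation: [1.762, 0.788, -1.818]
ft_force: [-0.2, 0.8, -0.3]
width: 55.1
```

```bash
python3 go.py 330 305.5 31 -46
```

```text
t 56.65 tcp [334.5 306.7  66.9] psi -45.9 tilt 4.04 w 55.1 F [-0.2  0.8 -0.3]
delta tool mm [35.9  0.3  4. ] norm 36.2 turn 0.002
after turn [np.float64(35.9), np.float64(-2.2), np.float64(4.1)] q6 77.9
toolx [-0.051  0.049 -0.998]
```

{"name": "arm_command", "arguments": {
  "deltas": [
    [0.012,0,0.004,0],
    [0,0,0,0],
    [0.01,0,0.001,0],
    [0,0,0,0],
    [0.008,0,0,0],
    [0,0,0,0],
    [0,0,0,0]
  ]
}}

```text
t: 57.35
ee_pos: [331.9, 306.7, 38.9]
orientation: [1.769, 0.79, -1.812]
ft_force: [-0.4, -0.2, -0.2]
width: 55.0
```

```bash
python3 go.py 330 305.5 31 -46
```

```text
t 57.35 tcp [331.9 306.7  38.9] psi -45.9 tilt 4.01 w 55.0 F [-0.4 -0.2 -0.2]
delta tool mm [7.9 0.1 2.3] norm 8.2 turn 0.002
after turn [np.float64(7.9), np.float64(-0.5), np.float64(2.3)] q6 76.9
toolx [-0.046  0.053 -0.998]
```

{"name": "arm_command", "arguments": {
  "deltas": [
    [0.008,0,0.002,0],
    [0,0,0,0],
    [0,0,0,0]
  ]
}}

```text
t: 57.65
ee_pos: [330.0, 305.7, 30.3]
orientation: [1.769, 0.79, -1.812]
ft_force: [1.5, 0.3, -0.3]
width: 55.0
```

```bash
python3 go.py 330 305.5 30 -46
```

```text
t 57.65 tcp [330.  305.7  30.3] psi -45.9 tilt 4.01 w 55.0 F [ 1.5  0.3 -0.3]
delta tool mm [0.3 0.2 0.2] norm 0.3 turn 0.002
after turn [np.float64(0.3), np.float64(0.1), np.float64(0.2)] q6 76.5
toolx [-0.046  0.053 -0.998]
```

{"name": "arm_command", "arguments": {
  "deltas": [
    [0,0,0,0],
    [0,0,0,0],
    [0,0,0,0],
    [0,0,0,0],
    [0,0,0,0],
    [0,0,0,0]
  ],
  "hand": 0.0
}}

```text
t: 58.25
ee_pos: [330.2, 305.7, 30.5]
orientation: [1.769, 0.79, -1.812]
ft_force: [0.4, 0.1, -0.8]
width: 28.5
```

```bash
python3 go.py 330 305.5 30 -46
```

```text
t 58.25 tcp [330.2 305.7  30.5] psi -45.9 tilt 4.01 w 28.5 F [ 0.4  0.1 -0.8]
delta tool mm [0.5 0.1 0.3] norm 0.6 turn 0.002
after turn [np.float64(0.5), np.float64(0.0), np.float64(0.3)] q6 76.5
toolx [-0.046  0.053 -0.998]
```

{"name": "arm_command", "arguments": {
  "deltas": [
    [-0.01,0,0,0],
    [-0.012,0,0,0],
    [-0.015,0,0,0],
    [-0.015,0,0,0],
    [-0.015,0,0,0],
    [-0.015,0,0,0],
    [-0.015,0,0,0],
    [-0.01,0,0,0],
    [0,0,0,0]
  ]
}}

```text
t: 59.15
ee_pos: [335.5, 299.4, 148.2]
orientation: [1.773, 0.79, -1.809]
ft_force: [-0.2, 0.0, -0.5]
width: 28.3
```

```bash
python3 go.py 589 -281 130 -46; python3 - <<'E'
from h import *
cv2.imwrite('pics/w20.png',ctrl.get_image('wrist')[:,:,::-1])
E
```

```text
t 59.15 tcp [335.5 299.4 148.2] psi -45.9 tilt 3.95 w 28.3 F [-0.2  0.  -0.5]
delta tool mm [-24.2 592.9 222. ] norm 633.5 turn 0.002
after turn [np.float64(18.2), np.float64(593.5), np.float64(220.8)] q6 79.2
toolx [-0.042  0.055 -0.998]
```

View pics/w20.png

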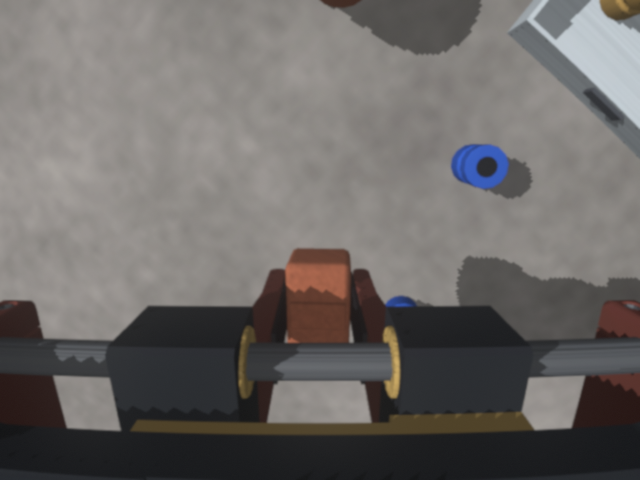

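{"name": "arm_command", "arguments": {
  "deltas": [
    [-0.001,0.012,0.004,0],
    [-0.001,0.02,0.007,0],
    [-0.001,0.025,0.009,0],
    [-0.001,0.025,0.009,0],
    [-0.001,0.025,0.009,0],
    [-0.001,0.025,0.009,0],
    [-0.001,0.025,0.009,0],
    [-0.001,0.025,0.009,0],
    [-0.001,0.025,0.009,0],
    [-0.001,0.025,0.009,0]
  ]
}}

```text
t: 60.2
ee_pos: [436.3, 61.2, 134.2]
orientation: [1.754, 0.795, -1.819]
ft_force: [0.6, -0.2, -0.1]
width: 28.8
```

{"name": "arm_command", "arguments": {
  "deltas": [
    [-0.001,0.025,0.01,0],
    [-0.001,0.025,0.01,0],
    [-0.001,0.025,0.01,0],
    [-0.001,0.025,0.01,0],
    [-0.001,0.025,0.01,0],
    [-0.001,0.025,0.01,0],
    [-0.001,0.025,0.01,0],
    [-0.001,0.02,0.008,0],
    [-0.001,0.012,0.005,0],
    [0,0,0,0]
  ]
}}

```text
t: 61.2
ee_pos: [516.7, -163.2, 117.5]
orientation: [1.746, 0.801, -1.84]
ft_force: [-0.4, 0.6, -0.6]
width: 28.5
```

```bash
python3 go.py 589 -281 110 -46
```

```text
t 61.2 tcp [ 516.7 -163.2  117.5] psi -45.9 tilt 5.21 w 28.5 F [-0.4  0.6 -0.6]
delta tool mm [ -4.1 135.   30.1] norm 138.4 turn 0.002
after turn [np.float64(7.5), np.float64(135.0), np.float64(29.8)] q6 25.0
toolx [-0.074  0.053 -0.996]
```

{"name": "arm_command", "arguments": {
  "deltas": [
    [-0.001,0.015,0.003,0],
    [-0.001,0.025,0.005,0],
    [-0.001,0.025,0.006,0],
    [-0.001,0.025,0.006,0],
    [-0.001,0.02,0.005,0],
    [-0.001,0.012,0.003,0],
    [0,0,0,0],
    [0,0,0,0]
  ]
}}

```text
t: 62.0
ee_pos: [582.2, -271.3, 110.2]
orientation: [1.739, 0.812, -1.842]
ft_force: [0.6, -0.1, -0.3]
width: 28.4
```

```bash
python3 go.py 589 -281 80 -46; python3 - <<'E'
from h import *
cv2.imwrite('pics/w21.png',ctrl.get_image('wrist')[:,:,::-1])
cv2.imwrite('pics/s21.png',cv2.resize(ctrl.get_image('side')[80:230,180:430,::-1],None,fx=3,fy=3))
E
```

```text
t 62.0 tcp [ 582.2 -271.3  110.2] psi -45.6 tilt 5.61 w 28.4 F [ 0.6 -0.1 -0.3]
delta tool mm [28.9 14.5  1.4] norm 32.4 turn 0.007
after turn [np.float64(30.2), np.float64(11.7), np.float64(1.9)] q6 18.5
toolx [-0.08   0.056 -0.995]
```

View pics/w21.png

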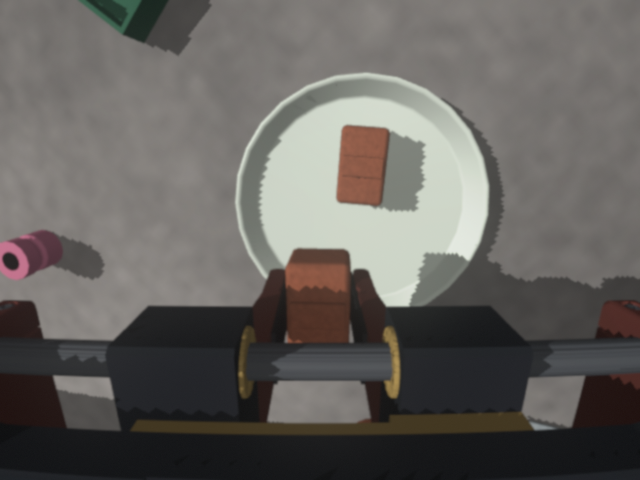

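View pics/s21.png

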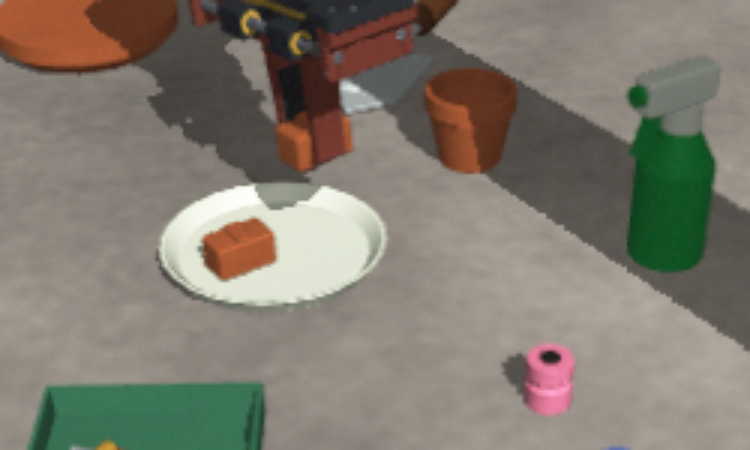

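{"name": "arm_command", "arguments": {
  "deltas": [
    [0,0.012,0.001,0],
    [0,0,0,0],
    [0.014,0,0,0],
    [0.014,0,0,0],
    [0.01,0,0,0],
    [0,0,0,0],
    [0,0,0,0]
  ]
}}

```text
t: 62.8
ee_pos: [585.4, -276.1, 66.9]
orientation: [1.736, 0.816, -1.844]
ft_force: [-0.4, 0.1, -1.4]
width: 28.1
```

```bash
python3 go.py 589 -281 36 -46
```

```text
t 62.8 tcp [ 585.4 -276.1   66.9] psi -45.4 tilt 5.8 w 28.1 F [-0.4  0.1 -1.4]
delta tool mm [30.1  9.1  0.3] norm 31.5 turn 0.01
after turn [np.float64(30.9), np.float64(6.0), np.float64(0.8)] q6 18.1
toolx [-0.083  0.057 -0.995]
```

{"name": "arm_command", "arguments": {
  "deltas": [
    [0,0.008,0,0],
    [0,0,0,0],
    [0.01,0,0,0],
    [0,0,0,0],
    [0.008,0,0,0],
    [0,0,0,0],
    [0,0,0,0]
  ]
}}

```text
t: 63.5
ee_pos: [590.5, -281.6, 47.3]
orientation: [1.737, 0.815, -1.842]
ft_force: [-0.3, 0.4, -0.2]
width: 28.4
```

```bash
python3 go.py 589 -281 36 -46
```

```text
t 63.5 tcp [ 590.5 -281.6   47.3] psi -45.5 tilt 5.71 w 28.4 F [-0.3  0.4 -0.2]
delta tool mm [11.4 -0.4  0.5] norm 11.4 turn 0.01
after turn [np.float64(11.3), np.float64(-1.5), np.float64(0.7)] q6 17.9
toolx [-0.082  0.056 -0.995]
```

{"name": "arm_command", "arguments": {
  "deltas": [
    [0.006,0,0,0],
    [0,0,0,0],
    [0.003,0,0,0],
    [0,0,0,0],
    [0,0,0,0]
  ]
}}

```text
t: 64.0
ee_pos: [589.8, -280.9, 37.7]
orientation: [1.737, 0.815, -1.842]
ft_force: [-0.2, -0.1, -0.7]
width: 28.4
```

```bash
python3 go.py 589 -281 36 -46; python3 - <<'E'
from h import *
cv2.imwrite('pics/s22.png',cv2.resize(ctrl.get_image('side')[110:210,220:340,::-1],None,fx=5,fy=5,interpolation=cv2.INTER_CUBIC))
E
```

```text
t 64.0 tcp [ 589.8 -280.9   37.7] psi -45.5 tilt 5.7 w 28.4 F [-0.2 -0.1 -0.7]
delta tool mm [ 1.8 -0.3  0.6] norm 1.9 turn 0.01
after turn [np.float64(1.7), np.float64(-0.5), np.float64(0.6)] q6 17.9
toolx [-0.082  0.056 -0.995]
```

View pics/s22.png

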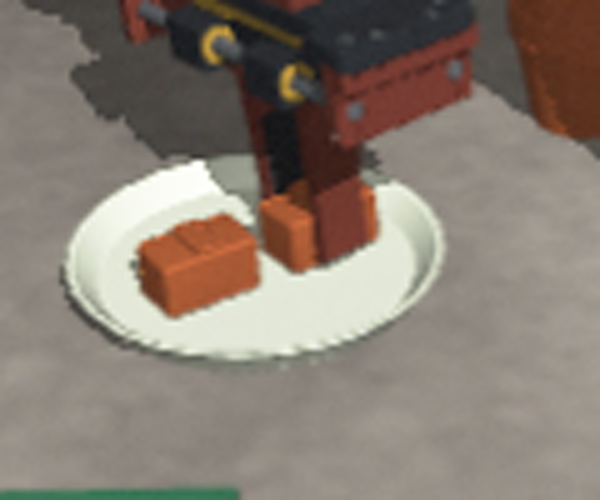

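Just above the floor, clear of foot A. Lower the last millimetres and release.

{"name": "arm_command", "arguments": {
  "deltas": [
    [0.0015,0,0,0],
    [0,0,0,0],
    [0.001,0,0,0],
    [0,0,0,0]
  ]
}}

```text
t: 64.45
ee_pos: [589.9, -281.0, 36.2]
orientation: [1.737, 0.814, -1.842]
ft_force: [-0.5, -0.2, 0.5]
width: 28.3
```

{"name": "arm_command", "arguments": {
  "deltas": [
    [0,0,0,0],
    [0,0,0,0],
    [0,0,0,0],
    [0,0,0,0]
  ],
  "hand": 0.044
}}

```text
t: 64.85
ee_pos: [590.1, -281.1, 36.2]
orientation: [1.738, 0.813, -1.841]
ft_force: [-0.7, -0.4, 0.7]
width: 44.0
```

{"name": "arm_command", "arguments": {
  "deltas": [
    [-0.01,0,0,0],
    [-0.015,0,0,0],
    [-0.02,0,0,0],
    [-0.02,0,0,0],
    [-0.02,0,0,0],
    [-0.02,0,0,0],
    [-0.01,0,0,0],
    [0,0,0,0]
  ]
}}

```text
t: 65.65
ee_pos: [601.2, -288.6, 162.8]
orientation: [1.74, 0.809, -1.837]
ft_force: [-1.0, 0.4, -0.6]
width: 43.9
```

```bash
python3 go.py; python3 - <<'E'
from h import *
import pickle
pickle.dump(ctrl.get_calibration('wrist'),open('w23.pkl','wb'))
cv2.imwrite('pics/w23.png',ctrl.get_image('wrist')[:,:,::-1])
cv2.imwrite('pics/s23.png',ctrl.get_image('side')[:,:,::-1])
E
```

```text
t 65.65 tcp [ 601.2 -288.6  162.8] psi -45.4 tilt 5.34 w 43.9 F [-1.   0.4 -0.6]
toolx [-0.076  0.053 -0.996]
```

View pics/w23.png

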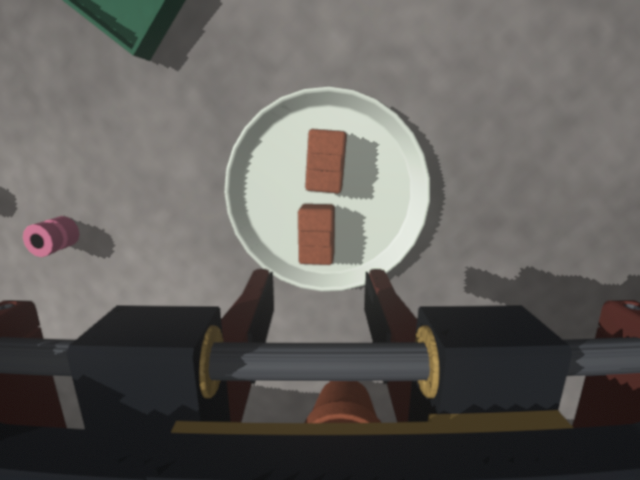

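View pics/s23.png

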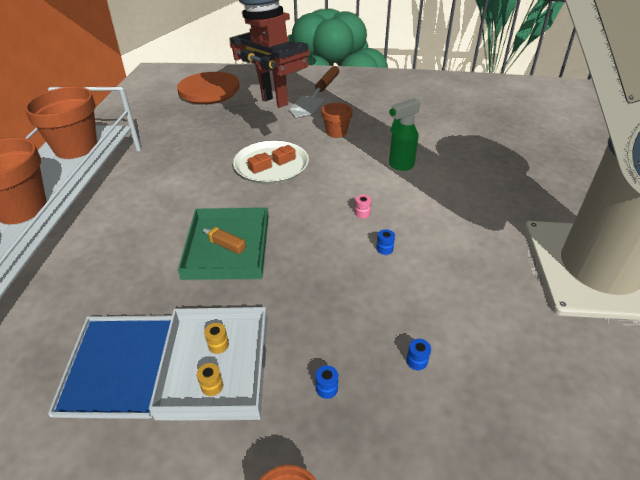

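```bash
python3 - <<'E'
from h import *
import pickle
from scipy.optimize import least_squares
c=pickle.load(open('w23.pkl','rb'))
p=np.array([at(c,u,v,16)[:2] for u,v in[(226,186),(328,87.5),(429,188),(250,125),(402,120),(255,252),(400,255),(328,290)]])
r=least_squares(lambda q:np.hypot(*(p-q[:2]).T)-q[2],[611,-260,82]);s=r.x[:2];print(r.x,r.fun.round(1))
for u,v in[(316.5,236),(325.5,161)]:
    f=at(c,u,v,31)[:2];print(f,np.linalg.norm(f-s))
d=ctrl.get_calibration('side')
for u,v in[(215.5,330),(208,373)]: print(at(d,u,v,37)[:2])
print(at(d,228,241,20)[:2])
E
```

```text
[ 614.20822867 -264.13943586   79.07625553] [ 1.4 -0.   0.4 -0.5  0.2 -2.1 -1.7  2.3]
[ 588.93608076 -280.92180824] 30.33693265238479
[ 634.00649306 -245.81165352] 26.97923049880898
[606.16274349 208.31036043]
[598.59480873 276.49442546]
[639.17163983   7.34555886]
```

All five objects are well inside their limits, and the gripper is empty and clear. I'm handing in the job.

```bash
python3 - <<'E'
from workcell import ctrl
print(ctrl.close_job())
E
```

```text
the job is handed in; nothing more can be done
None
```

The job is done and handed in at about 66 s of the 128 s allowed. Both pot feet are in the saucer, both brass couplings are in the tin, and the dibber is in the tray. I left the blue and pink look-alikes alone. The final side view shows the misting bottle upright where it started, though I did not measure its position again.

What the last checks showed:
- **Feet:** measured about 27 mm and 30 mm from the saucer's centre (limit 58 mm), apart from each other and apparently flat on the floor.
- **Couplings:** both standing upright in the tin, about 33–35 mm either side of its centre in y.
- **Dibber:** lying flat near the middle of the tray, with its point within about 10 mm of the centre.
- **Robot:** gripper empty and about 160 mm up, touching nothing.

What disagreed or went less than smoothly:
- **Measurements:** the cameras differed by up to about 5 mm on the couplings and the containers, and more on the dibber tip (about 13 mm in the first look). The saucer rim fitted at 79–80 mm radius instead of 82 mm. All of this is well within the limits, apart from the dibber tip, which I measured again close up before gripping it.
- **Tool tilt:** the tool leaned over as I moved, up to about 7° from vertical, and I only partly corrected it. The last foot was set down with about 5.7° of tilt and settled flat when released.

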